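Load a pivoting dip-line bar so that it hangs level

ROBOT

A 6-joint arm with a two-finger parallel gripper is mounted at the origin on the work surface. World frame = base frame: x ahead of the robot, y to its left, z up, the work surface at z = 0. Lengths are in mm, angles in rad, forces in N, time in s.
With the tool pointing down it reaches from about 350 to 775 mm from the base axis. Payload 5.5 kg.
Tool frame: the origin (TCP) lies on the centre line of the jaws, within the pads' length; the fingertips stand 22 mm ahead of it and the grasp point (between the pads) lies 3 mm ahead of it (nose_length is the distance from the TCP to the fingertips, in mm); z points along the fingers, y is the direction in which the jaws open and shut (so a half turn about z gives the same grasp; the last joint's range is limited). The gripper opens to 85 mm and grips with 20 to 120 N. Pads are 22 mm wide; open, the fingers measure 114 mm over their backs; the gripper's body (76 mm by 85 mm) begins 54 mm behind the grasp point. The pads swing forward as they close: fully open they stand 13 mm farther back than shut.
Start: joints at [1.039, 0.313, 0.046, 1.304, 0, 1.431], TCP at [219.592, 531.459, 253.323] pointing down, gripper open.
Joint ranges: [-2.76, 2.76], [-0.86, 1.69], [-1.03, 1.26], [-2.2, 2.34], [-1.47, 1.5], [-3.14, 3.14]. Speed limits (rad/s): [2.57, 2.57, 3.14, 3.14, 3.14, 3.14].

INTERFACE

Orientations are given as [roll, pitch, yaw] about the fixed x, y, z axes, in that order (R = Rz(yaw) Ry(pitch) Rx(roll)).
In Python, from rig import get_obs, capture, camera_params, hand_in, spot_in, cut_out, place_of, nose_length gives the robot as it stands.
- The arm moves only by the tool servo_tool, never from a script. Its argument "motion" is a list of rows, each an object with "jaw": the opening in per cent of the stroke, from 0 (shut) to 100 (fully open); "translation": the shift along the world's x, y, z in mm, a list of three; "rot": the turn, a rotation vector about the world's x, y, z in degrees, a list of three. In form: [{"jaw": jaw, "translation": [tx, ty, tz], "rot": [wx, wy, wz]}, ...]. A call has exactly 10 rows; each row shifts and turns the commanded pose from where the row before left it; what a row does not reach is not made up. A row lasts 1/12 s, in which the tool goes at most 41.7 mm and 7.16 degrees, less where a joint would pass 70% of its speed; a pose out of reach is approached as far as the arm can. A call is refused whole if a number of a shift passes 41.7 or a number of a turn 7.16, either way. A call with a gripper value outside its range is refused whole. The fingers move at their own pace and stop on an object; the grip force is fixed at half the most. Time passes only in rows, so rows that do not move let the fingers close, or fill a call up. It gives the time, the measured TCP pose, the force and the opening at its end, in the units of the state.
- get_obs(): the state, without advancing time (a new reading comes with each control period).
- capture(name): name is "side" or "top"; returns the picture (384x512x3 uint8, red, green, blue); there is no depth.
- camera_params(name): a dict with "fx", "fy", "cx", "cy" (pixels), "D" ([k1, k2, p1, p2, k3] as OpenCV has them; the pictures are not rectified), "T" (4x4, takes a point from camera to world coordinates). Camera axes: x right, y up, looking along -z (the intrinsics and any distortion apply to the point x, -y, -z); pixel columns grow to the right and rows downward; lengths in mm; the calibration is good to about 2 mm. A picture is of the moment at which its call begins. camera_params takes no time and is no camera call.
- hand_in(): hands the job in, once; it reports no verdict.
Trained networks look in the newest picture that a camera, given by its name, has taken for a name from the list of things; names that differ only in an ending like _2 or _b are one class to them, and where a whole thing is asked for, a point or a joint stands for the part that bears it (a point fixed in the world has none). Each returns a list of dicts, best first, with "p" (0 to 1); they miss things now and then, are a little off and sometimes report something else, mostly with a low value. They report only what shows in the picture. A call takes as long as a camera call.
- spot_in(camera, query): "location" ([x, y, z] in mm, in world coordinates, good to about 4 mm: the middle of the surface that is visible of it).
- cut_out(camera, query): "mask" (384x512 bool, what is visible of it).
- place_of(camera, query): "location" ([x, y, z] in mm, in world coordinates, good to about 4 mm: a listed point, or the origin of a listed thing).
The state is a dict: "clock": time; "joints": joint angles; "qvel": joint speeds; "tau": joint torques, N m; "position": TCP position; "tool_rot": TCP orientation; "force": force on the tool from outside, world axes, zero at the start; "wrist_torque": the same for the moment, N m; "finger_gap": finger opening in mm.
Only numpy, scipy, OpenCV 4.12 (cv2) and the standard library are available. Lean on these libraries where they do the work, as an engineer would, in place of code of your own. Each camera call takes 0.05 s, during which the arm holds its last target. There are 200 camera calls.

TASK

Finish loading the pivoting load bar, always onto the side that rides high: first hang the long sleeve by its hanger on the high side and let go, then hang the short sleeve from the bench on the other side, which is then the high one. Let the bar take each weight gently, so that it never drops, swings or is forced towards its stops, then slide the hangers along it until it hangs level, and leave all of them hanging still, without disturbing the things on the bench.

Things in the scene. Friction and masses are not known exactly. Their poses are not given: they have to be found in the camera images.
- bar (a joint): Tilt of the load bar on its pivot pin, rad. 0 = level; positive = left (+y) end high, right end low. Stops at +-0.36. It swings freely with light damping (a swing dies out in 1 to 2 s). A 100 g load 140 mm from the middle tilts it by about 0.1 rad (0.08 to 0.12).
- bar_mid (a point): Middle of the load bar, on the axis of the round, plain steel bar (14 mm diameter, 470 mm long; red collars 24 mm in diameter at its ends, so hooks can sit up to 218 mm from the middle). y runs along the bar to its left end, x away from the robot, z up; it tilts with the bar. When level it is 215 mm above the bench. The pivot pin is 45 mm above it.
- bar_left (a point): Point on the bar's axis 140 mm left (+y) of bar_mid; moves with the bar.
- bar_right (a point): Point on the bar's axis 140 mm right (-y) of bar_mid; moves with the bar.
- stand: Cream stand that carries the bar; origin on the bench under bar_mid. Base plate 200 x 200 x 12 mm; post 36 mm square, 312 mm tall, its axis 100 mm beyond the bar (+x). Nothing stands higher than the base on the robot's side of the bar. From the bar's middle a yellow lug goes up to the pin and a dark keel weight (32 mm diameter) hangs to 120 mm below the bar's axis.
- long_grip (a point): Middle of the blue grip tab of the long sleeve's hanger; 38 mm above its seat, 187 mm above the sleeve's underside. The tab is 30 mm (x) by 10 mm (y: pinch here), from 12 to 58 mm above the seat. Steel sleeve 40 mm diameter, 95 mm long, upright on the bench at first; about 0.24 kg with its hanger (true mass up to a fifth off).
- long_seat (a point): Seat of the long sleeve's plate hanger (10 mm thick): the bar's axis lies here when it hangs home under the hook's V; 149 mm above the sleeve's underside. The hook's back is at its -x (inner face 14 mm off), tip at +x (13 to 20 mm off, reaching 5.5 mm below the seat), foot 40 mm below. It goes onto the bar moving to its own +x with the seat 13 to 32 mm above the bar's axis, then down.
- short_grip (a point): Middle of the orange grip tab of the short sleeve that stands on the bench; 38 mm above its seat, 152 mm above the sleeve's underside. Tab and hanger as on the long one. Sleeve 40 mm diameter, 60 mm long; about 0.16 kg with its hanger (true mass up to a fifth off).
- short_seat (a point): Seat of that short sleeve's hanger, 114 mm above the sleeve's underside; same hook shape as the long one's.
- hung_seat (a point): Seat of the hanger of a like short sleeve (orange tab, 0.16 kg within a fifth) that already hangs on the bar about 60 mm from the middle, left or right. That side starts low.
- spare_seat (a point): Seat of an empty hanger (grey tab, no sleeve, 0.06 kg) that hangs on the bar about 60 mm from the middle, on the other side; it stays there.
- oil_mid (a point): Middle of a yellow bottle with a red cap (56 mm diameter, 120 mm tall), standing on the bench; leave alone.
- collar_mid (a point): Middle of a dark steel collar (72 mm diameter, 24 mm tall) lying on the bench; leave alone.
- tray_mid (a point): Middle of an open blue tray (120 x 90 x 35 mm) on the bench; leave alone.

How it is judged (in metres and radians):
On the way, in this order (a step that is already met when the one before it is completed fails the run):
1. the long sleeve hangs on the bar on the side that was high (the spare hanger's side), let go (((y of hung_seat in the frame of bar_mid above 0.03 m and y of long_seat in the frame of bar_mid below -0.03 m) or (y of hung_seat in the frame of bar_mid below -0.03 m and y of long_seat in the frame of bar_mid above 0.03 m)) and x of long_seat in the frame of bar_mid between -0.007 and 0.007 m and z of long_seat in the frame of bar_mid between -0.008 and 0.008 m and y of long_seat in the frame of bar_mid between -0.222 and 0.222 m and contact force between the fingers and long below 0.05 N), for 0.2 s.
2. then the short sleeve hangs on the other side too, let go, with the long one still in its place (((y of hung_seat in the frame of bar_mid above 0.03 m and y of long_seat in the frame of bar_mid below -0.03 m) or (y of hung_seat in the frame of bar_mid below -0.03 m and y of long_seat in the frame of bar_mid above 0.03 m)) and (y of each of hung_seat, short_seat in the frame of bar_mid above 0.03 m or y of each of hung_seat, short_seat in the frame of bar_mid below -0.03 m) and x of long_seat in the frame of bar_mid between -0.007 and 0.007 m and z of long_seat in the frame of bar_mid between -0.008 and 0.008 m and y of long_seat in the frame of bar_mid between -0.222 and 0.222 m and x of short_seat in the frame of bar_mid between -0.007 and 0.007 m and z of short_seat in the frame of bar_mid between -0.008 and 0.008 m and y of short_seat in the frame of bar_mid between -0.222 and 0.222 m and contact force between the fingers and short below 0.05 N), for 0.2 s.
At the end, for the whole second after the job is handed in: Long sleeve home on the bar on the spare hanger's side, short one on the other, both earlier hangers still hung (seats within 7 mm in x, 8 mm in z of the bar axis); bar level within 0.012 rad (0.7 degrees) and still (under 0.05 rad/s, sleeves under 0.03 m/s) (all of step 2 and x of hung_seat in the frame of bar_mid between -0.007 and 0.007 m and z of hung_seat in the frame of bar_mid between -0.008 and 0.008 m and y of hung_seat in the frame of bar_mid between -0.222 and 0.222 m and x of spare_seat in the frame of bar_mid between -0.007 and 0.007 m and z of spare_seat in the frame of bar_mid between -0.008 and 0.008 m and y of spare_seat in the frame of bar_mid between -0.222 and 0.222 m and value of joint bar between -0.012 and 0.012 rad and velocity of joint bar between -0.05 and 0.05 rad/s and linear speed of each of long, short below 0.03 m/s and contact force between the fingers and long below 0.05 N and contact force between the fingers and bar below 0.05 N); the robot touches nothing.
It fails at once if the bar drops or swings faster than 0.45 rad/s (velocity of joint bar above 0.45 rad/s or velocity of joint bar below -0.45 rad/s).
It fails at once if the bar is tipped beyond 0.33 rad, towards its stops (value of joint bar above 0.33 rad or value of joint bar below -0.33 rad).
It fails at once if a hanger is pressed on the bar with more than 15 N (contact force between any of long, short and bar above 15 N).
It fails at once if the robot leans on the bar or stand with more than 6 N (contact force between any of the arm, the fingers and bar above 6 N or contact force between the fingers and stand above 6 N).
It fails at once if a thing on the bench is moved more than 20 mm (distance of any of oil_mid, collar_mid, tray_mid from where it was at the start of the episode above 0.02 m).
It also fails if it takes over 72 s, if anything falls off the work surface, if the arm or the gripper's body presses on something with over 40 N, if the wrist force passes 120 N, or if a joint passes its speed limit or range.

## Working session

There is one attempt and no reset: what is moved stays moved. The work goes in short steps, Python scripts to look and compute and a tool call to move; the robot and the scene stay as the last step left them, time stands still between calls to the robot, and variables do not carry over. Pictures are saved under pics/ and viewed, about 8 in all and at most 12, crops included, and the job is handed in when it is done.

Besides the shell and the picture viewer there is one more tool, called after "Call:" in YAML: its name, and indented under it one key for each argument. servo_tool: Moves the arm, as the interface text tells. Its arguments: {"type":"object","properties":{"motion":{"type":"array","items":{"type":"object","properties":{"jaw":{"type":"number"},"translation":{"type":"array","items":{"type":"number"}},"rot":{"type":"array","items":{"type":"number"}}}}}},"required":["motion"]}

```bash
mkdir -p pics; ls; cat > h.py <<'E'
import numpy as np, cv2
from rig import *
def save(cam,name):
    im=capture(cam); cv2.imwrite('pics/'+name,im[:,:,::-1]); return im
def pl(cam,q,f=place_of):
    return [(np.round(r['location']).tolist(),round(r['p'],2)) for r in f(cam,q)[:3]]
E
python3 - <<'E'
from h import *
o=get_obs(); print({k:np.round(v,3).tolist() for k,v in o.items()})
a=save('side','a.png'); b=save('top','b.png')
cv2.imwrite('pics/ab.png',cv2.resize(np.hstack([a,b])[:,:,::-1],(800,300)))
for c in ('side','top'):
    print(c,np.round(camera_params(c)['T'],2).tolist())
    for q in ['bar_mid','bar_left','bar_right','long_grip','long_seat','short_grip','short_seat','hung_seat','spare_seat','oil_mid','collar_mid','tray_mid','stand']: print(q,pl(c,q))
print(get_obs()['clock'])
E
```

```text
pics
{'clock': 0.0, 'joints': [1.039, 0.314, 0.045, 1.304, -0.0, 1.431], 'qvel': [-0.0, -0.001, 0.0, -0.001, 0.0, -0.0], 'tau': [-0.003, -48.063, 29.853, 0.019, -0.0, -0.0], 'position': [219.356, 530.999, 252.398], 'tool_rot': [-3.14, -0.0, 2.75], 'force': [0.492, 0.489, 0.26], 'wrist_torque': [-0.014, -0.028, 0.004], 'finger_gap': 85.477}
side [[-0.99, 0.08, -0.09, 450.47], [-0.12, -0.75, 0.65, 782.7], [-0.02, 0.65, 0.76, 1095.03], [0.0, 0.0, 0.0, 1.0]]
bar_mid [([619.0, 4.0, 216.0], 0.59), ([452.0, 101.0, 186.0], 0.4)]
bar_left [([628.0, 143.0, 207.0], 0.92), ([478.0, -95.0, 113.0], 0.61)]
bar_right [([607.0, -131.0, 218.0], 0.81)]
long_grip [([452.0, 103.0, 187.0], 0.64)]
long_seat [([454.0, 101.0, 152.0], 0.69)]
short_grip [([478.0, -91.0, 153.0], 0.88)]
short_seat [([478.0, -95.0, 110.0], 0.67)]
hung_seat [([622.0, 64.0, 211.0], 0.8)]
spare_seat [([615.0, -57.0, 218.0], 0.82)]
oil_mid [([469.0, 359.0, 58.0], 0.72)]
collar_mid [([448.0, -8.0, 9.0], 0.74)]
tray_mid [([488.0, -413.0, 18.0], 0.76)]
stand [([616.0, 8.0, 2.0], 0.67), ([630.0, 140.0, 209.0], 0.43)]
top [[0.0, 1.0, -0.09, 428.38], [-1.0, 0.0, 0.01, 19.89], [0.01, 0.09, 1.0, 1429.32], [0.0, 0.0, 0.0, 1.0]]
bar_mid [([616.0, 7.0, 210.0], 0.65)]
bar_left [([629.0, 145.0, 210.0], 0.68)]
bar_right [([605.0, -137.0, 224.0], 0.95)]
long_grip [([456.0, 107.0, 186.0], 0.7)]
long_seat [([460.0, 100.0, 150.0], 0.53)]
short_grip [([475.0, -99.0, 153.0], 0.69), ([622.0, 68.0, 207.0], 0.46)]
short_seat [([623.0, 65.0, 207.0], 0.65), ([476.0, -95.0, 116.0], 0.55)]
hung_seat [([621.0, 68.0, 206.0], 0.48)]
spare_seat [([452.0, -10.0, 14.0], 0.65), ([619.0, 10.0, 215.0], 0.62), ([616.0, -58.0, 215.0], 0.55)]
oil_mid [([471.0, 367.0, 57.0], 0.78)]
collar_mid [([450.0, -11.0, 12.0], 0.8), ([615.0, -57.0, 210.0], 0.43)]
tray_mid [([489.0, -409.0, 18.0], 0.8)]
stand [([616.0, 12.0, 1.0], 0.66)]
1.4
```

View pics/a.png

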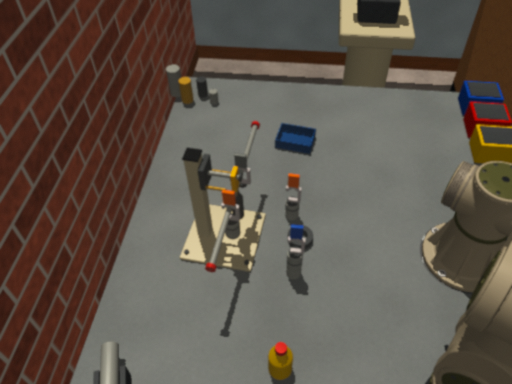

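View pics/b.png

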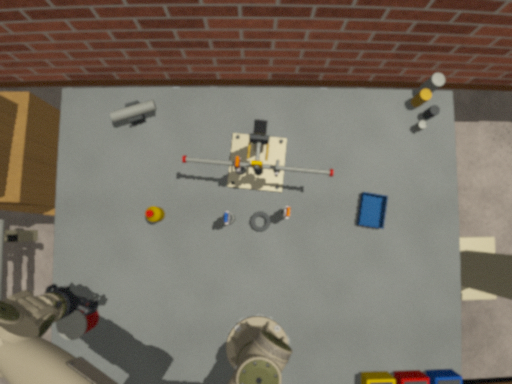

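```bash
cat >> h.py <<'E'
def ray(cam,uv):
    P=camera_params(cam); K=np.array([[P['fx'],0,P['cx']],[0,P['fy'],P['cy']],[0,0,1]])
    x,y=cv2.undistortPoints(np.array([[uv]],float),K,np.array(P['D'],float))[0,0]
    T=np.array(P['T']); d=T[:3,:3]@[x,-y,-1]; return T[:3,3],d/np.linalg.norm(d)
def tri(a,b):
    (p,d),(q,e)=ray('side',a),ray('top',b)
    s=np.linalg.lstsq(np.c_[d,-e],q-p,rcond=None)[0]
    A,B=p+s[0]*d,q+s[1]*e
    return (A+B)/2,np.linalg.norm(A-B)
def proj(cam,X):
    P=camera_params(cam); K=np.array([[P['fx'],0,P['cx']],[0,P['fy'],P['cy']],[0,0,1]])
    T=np.array(P['T']); c=T[:3,:3].T@(np.asarray(X,float)-T[:3,3]); c=c*[1,-1,-1]
    return cv2.projectPoints(c[None],np.zeros(3),np.zeros(3),K,np.array(P['D'],float))[0][0,0]
HUE={'red':(0,6),'orange':(7,20),'blue':(108,128)}
def blob(cam,im,col,X,r=14):
    """weighted centroid of colour near the projection of X"""
    h=cv2.cvtColor(im,cv2.COLOR_RGB2HSV).astype(float); lo,hi=HUE[col]
    H=h[...,0]; m=((H>=lo)&(H<=hi))|((col=='red')&(H>174))
    w=np.where(m&(h[...,1]>110)&(h[...,2]>50),h[...,1],0)
    u,v=proj(cam,X); yy,xx=np.mgrid[:384,:512]
    w=w*(np.hypot(xx-u,yy-v)<r)
    if w.sum()==0: return None,0,None
    c=np.array([(w*xx).sum(),(w*yy).sum()])/w.sum()
    dx,dy=xx-c[0],yy-c[1]; C=np.array([[(w*dx*dx).sum(),(w*dx*dy).sum()],[(w*dx*dy).sum(),(w*dy*dy).sum()]])/w.sum()
    return c,int((w>0).sum()),C
def find(ims,col,X,r=14):
    a=blob('side',ims[0],col,X,r); b=blob('top',ims[1],col,X,r)
    if a[1]==0 or b[1]==0: return None
    p,e=tri(a[0],b[0]); return p,e,a,b
def bar(ims,L=(636,238,203),R=(598,-229,226)):
    l=find(ims,'red',L); r=find(ims,'red',R); L,R=l[0],r[0]; d=L-R
    print('collars',L.round(1),R.round(1),'err',round(l[1],1),round(r[1],1),'n',l[2][1],l[3][1],r[2][1],r[3][1],'len',np.linalg.norm(d).round(1),
      'tilt',round(np.arctan2(d[2],np.hypot(d[0],d[1])),4),'yaw',round(np.arctan2(-d[0],d[1]),4),'mid',((L+R)/2).round(1))
    return L,R
E
python3 - <<'E'
from h import *
ims=[cv2.imread('pics/'+f)[:,:,::-1].copy() for f in('a.png','b.png')]
bar(ims)
for n,c,X in(('long','blue',(454,104,195)),('short','orange',(477,-95,160)),('hung','orange',(622,66,245))):
    p,e,a,b=find(ims,c,X); print(n,p.round(1),round(e,1),a[0].round(1),a[1],b[0].round(1),b[1],'topcov',b[2].round(2).tolist())
def crop(im,u,v,s=24): return cv2.resize(im[v-s:v+s,u-s:u+s],(260,260),interpolation=cv2.INTER_CUBIC)
o=[np.hstack([crop(im,*map(int,proj(c,X))) for X in((454,104,180),(477,-95,140),(622,66,230))]) for im,c in zip(ims,('side','top'))]
cv2.imwrite('pics/c.png',np.vstack(o)[:,:,::-1])
E
```

```text
collars [637.7 234.1 207.8] [ 593.  -224.1  232.8] err 3.5 3.4 n 80 22 32 21 len 461.0 tilt -0.0542 yaw -0.0972 mid [615.4   5.  220.3]
long [456.4 103.1 190.9] 3.4 [296.4 230.4] 162 [225.2 216.7] 15 topcov [[1.29, -1.11], [-1.11, 6.82]]
short [475.9 -97.7 150. ] 2.4 [293.2 179.7] 154 [287.9 211.3] 30 topcov [[0.92, -0.74], [-0.74, 6.0]]
hung [621.1  65.1 255.7] 5.3 [229.  195.1] 246 [236.8 161.1] 61 topcov [[1.7, -0.43], [-0.43, 10.63]]
```

View pics/c.png

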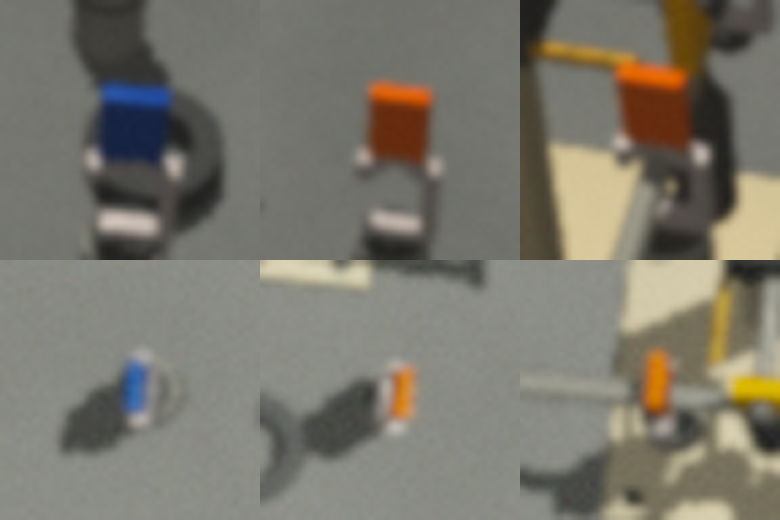

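Call:
servo_tool:
  motion:
    - {"jaw": 50, "translation": [14, -27, 0], "rot": [0, 0, 1.4]}
    - {"jaw": 50, "translation": [14, -27, 0], "rot": [0, 0, 1.4]}
    - {"jaw": 50, "translation": [15, -27, 0], "rot": [0, 0, 1.4]}
    - {"jaw": 50, "translation": [15, -27, 0], "rot": [0, 0, 1.4]}
    - {"jaw": 50, "translation": [15, -27, 0], "rot": [0, 0, 1.4]}
    - {"jaw": 50, "translation": [15, -27, 0], "rot": [0, 0, 1.4]}
    - {"jaw": 50, "translation": [15, -27, 0], "rot": [0, 0, 1.4]}
    - {"jaw": 50, "translation": [15, -27, 0], "rot": [0, 0, 1.4]}
    - {"jaw": 50, "translation": [15, -27, 0], "rot": [0, 0, 1.4]}
    - {"jaw": 50, "translation": [15, -27, 0], "rot": [0, 0, 1.4]}

```text
clock: 2.23
position: [368.1, 260.1, 253.6]
tool_rot: [3.141, 0.001, 2.996]
force: [1.1, 0.4, 0.0]
finger_gap: 42.6
```

Call:
servo_tool:
  motion:
    - {"jaw": 50, "translation": [15, -27, 0], "rot": [0, 0, 0]}
    - {"jaw": 50, "translation": [15, -27, 0], "rot": [0, 0, 0]}
    - {"jaw": 50, "translation": [15, -27, 0], "rot": [0, 0, 0]}
    - {"jaw": 50, "translation": [15, -27, 0], "rot": [0, 0, 0]}
    - {"jaw": 50, "translation": [15, -27, 0], "rot": [0, 0, 0]}
    - {"jaw": 50, "translation": [12, -24, 0], "rot": [0, 0, 0]}
    - {"jaw": 50, "translation": [0, 0, 0], "rot": [0, 0, 0]}
    - {"jaw": 50, "translation": [0, 0, 0], "rot": [0, 0, 0]}
    - {"jaw": 50, "translation": [0, 0, 0], "rot": [0, 0, 0]}
    - {"jaw": 50, "translation": [0, 0, 0], "rot": [0, 0, 0]}

```text
clock: 3.07
position: [454.1, 103.2, 253.3]
tool_rot: [3.141, -0.0, 2.995]
force: [-0.2, -0.2, 0.8]
finger_gap: 42.5
```

```bash
python3 - <<'E'
from h import *
a=save('side','d.png'); b=save('top','d2.png')
def crop(im,u,v,s=45): return cv2.resize(im[v-s:v+s,u-s:u+s],(390,390),interpolation=cv2.INTER_CUBIC)
cv2.imwrite('pics/e.png',np.hstack([crop(a,296,230),crop(b,225,216)])[:,:,::-1])
print(pl('side','long_grip'))
print(proj('side',get_obs()['position']))
E
```

```text
[([454.0, 104.0, 186.0], 0.69), ([456.0, 102.0, 152.0], 0.6), ([620.0, 7.0, 1.0], 0.36)]
[297.88178473 213.93866942]
```

View pics/e.png

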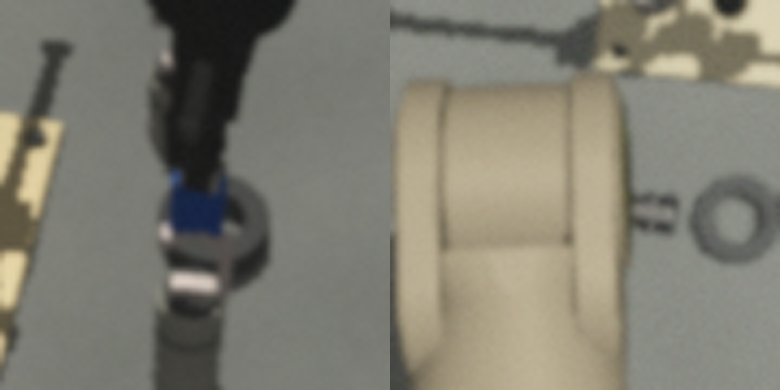

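The near finger stands in line with the tab (crop column ~197 against tab 198), so descend and close.

Call:
servo_tool:
  motion:
    - {"jaw": 50, "translation": [0, 0, -15], "rot": [0, 0, 0]}
    - {"jaw": 50, "translation": [0, 0, -20], "rot": [0, 0, 0]}
    - {"jaw": 50, "translation": [0, 0, -16], "rot": [0, 0, 0]}
    - {"jaw": 50, "translation": [0, 0, -10], "rot": [0, 0, 0]}
    - {"jaw": 0, "translation": [0, 0, 0], "rot": [0, 0, 0]}
    - {"jaw": 0, "translation": [0, 0, 0], "rot": [0, 0, 0]}
    - {"jaw": 0, "translation": [0, 0, 0], "rot": [0, 0, 0]}
    - {"jaw": 0, "translation": [0, 0, 0], "rot": [0, 0, 0]}
    - {"jaw": 0, "translation": [0, 0, 0], "rot": [0, 0, 0]}
    - {"jaw": 0, "translation": [0, 0, 0], "rot": [0, 0, 0]}

```text
clock: 4.05
position: [455.1, 102.5, 193.1]
tool_rot: [3.141, 0.001, 2.994]
force: [-0.5, 0.4, 0.7]
finger_gap: 9.3
```

Call:
servo_tool:
  motion:
    - {"jaw": 0, "translation": [0, 0, 8], "rot": [0, 0, 0]}
    - {"jaw": 0, "translation": [0, 0, 18], "rot": [0, 0, 0]}
    - {"jaw": 0, "translation": [6, 0, 20], "rot": [0, 0, 0.4]}
    - {"jaw": 0, "translation": [18, 0, 20], "rot": [0, 0, 0.4]}
    - {"jaw": 0, "translation": [20, 0, 16], "rot": [0, 0, 0.4]}
    - {"jaw": 0, "translation": [20, -6, 12], "rot": [0, 0, 0.4]}
    - {"jaw": 0, "translation": [18, -16, 0], "rot": [0, 0, 0.4]}
    - {"jaw": 0, "translation": [8, -22, 0], "rot": [0, 0, 0.4]}
    - {"jaw": 0, "translation": [0, -24, 0], "rot": [0, 0, 0.4]}
    - {"jaw": 0, "translation": [0, -24, 0], "rot": [0, 0, 0.4]}

```text
clock: 4.88
position: [545.0, 9.6, 286.3]
tool_rot: [-3.142, -0.001, 3.051]
force: [-0.5, -0.5, -3.0]
finger_gap: 9.7
```

Call:
servo_tool:
  motion:
    - {"jaw": 0, "translation": [0, -24, 0], "rot": [0, 0, 0]}
    - {"jaw": 0, "translation": [0, -24, 0], "rot": [0, 0, 0]}
    - {"jaw": 0, "translation": [0, -24, 0], "rot": [0, 0, 0]}
    - {"jaw": 0, "translation": [0, -22, 0], "rot": [0, 0, 0]}
    - {"jaw": 0, "translation": [0, -16, 0], "rot": [0, 0, 0]}
    - {"jaw": 0, "translation": [0, -5, 0], "rot": [0, 0, 0]}
    - {"jaw": 0, "translation": [0, 0, 0], "rot": [0, 0, 0]}
    - {"jaw": 0, "translation": [0, 0, 0], "rot": [0, 0, 0]}
    - {"jaw": 0, "translation": [0, 0, 0], "rot": [0, 0, 0]}
    - {"jaw": 0, "translation": [0, 0, 0], "rot": [0, 0, 0]}

```text
clock: 5.72
position: [544.5, -103.5, 286.4]
tool_rot: [3.141, -0.0, 3.051]
force: [0.3, -0.5, -2.8]
finger_gap: 9.4
```

```bash
python3 - <<'E'
from h import *
F=[]
a=save('side','f.png'); b=save('top','f2.png')
for q in ['long_grip','long_seat','bar_right','bar_mid','bar_left']: print(q,pl('side',q),pl('top',q)); F.append(get_obs()['force'])
o=get_obs(); print(np.mean(F,0).round(2),o['position'],o['tool_rot'],np.round(o['joints'],2))
print('long tab in image',blob('side',a,'blue',(o['position'][0],o['position'][1],o['position'][2]),25)[0], 'tcp proj',proj('side',o['position']))
bar([a,b])
def crop(im,u,v,s=50): return cv2.resize(im[v-s:v+s,u-s:u+s],(500,500),interpolation=cv2.INTER_CUBIC)
cv2.imwrite('pics/g.png',crop(a,255,170)[:,:,::-1])
E
```

```text
long_grip [([543.0, -104.0, 280.0], 0.86), ([606.0, -131.0, 218.0], 0.51), ([469.0, 363.0, 62.0], 0.35)] [([614.0, -58.0, 212.0], 0.3)]
long_seat [([546.0, -105.0, 244.0], 0.69)] []
bar_right [([601.0, -133.0, 218.0], 0.72)] []
bar_mid [([620.0, 3.0, 215.0], 0.71), ([604.0, -132.0, 218.0], 0.31)] [([616.0, 10.0, 210.0], 0.69)]
bar_left [([630.0, 140.0, 210.0], 0.73)] [([630.0, 145.0, 212.0], 0.95)]
[-0.17  0.01 -2.58] [ 544.58986655 -104.5695892   286.32211937] [3.14149813e+00 1.22260250e-05 3.04992749e+00] [-0.33  0.27  0.06  1.37  0.   -0.24]
long tab in image [282.39732021 139.24847325] tcp proj [267.75459712 138.72452822]Traceback (most recent call last):
  File "<stdin>", line 7, in <module>
  File "h.py", line 37, in bar
    l=find(ims,'red',L); r=find(ims,'red',R); L,R=l[0],r[0]; d=L-R
                                                       ~^^^
TypeError: 'NoneType' object is not subscriptable
```

Call:
servo_tool:
  motion:
    - {"jaw": 0, "translation": [4, -0.4, 0], "rot": [0, 0, 0]}
    - {"jaw": 0, "translation": [8, -0.7, 0], "rot": [0, 0, 0]}
    - {"jaw": 0, "translation": [10, -0.9, 0], "rot": [0, 0, 0]}
    - {"jaw": 0, "translation": [10, -0.9, 0], "rot": [0, 0, 0]}
    - {"jaw": 0, "translation": [10, -0.9, 0], "rot": [0, 0, 0]}
    - {"jaw": 0, "translation": [10, -0.9, 0], "rot": [0, 0, 0]}
    - {"jaw": 0, "translation": [6, -0.5, 0], "rot": [0, 0, 0]}
    - {"jaw": 0, "translation": [3, -0.3, 0], "rot": [0, 0, 0]}
    - {"jaw": 0, "translation": [0, 0, 0], "rot": [0, 0, 0]}
    - {"jaw": 0, "translation": [0, 0, 0], "rot": [0, 0, 0]}

```text
clock: 7.15
position: [605.5, -110.0, 286.1]
tool_rot: [3.141, -0.001, 3.05]
force: [-0.1, 0.9, -2.4]
finger_gap: 9.4
```

```bash
sed -i 's/r=14):\n/&/; s/l=find(ims,.red.,L); r=find(ims,.red.,R); /l=find(ims,"red",L); r=find(ims,"red",R)\n    if l is None or r is None: print("no collar",l is None,r is None); return\n    /' h.py; python3 - <<'E'
from h import *
a=save('side','f3.png'); b=save('top','f4.png')
for q in ['long_seat','bar_right','bar_left']: print(q,pl('side',q))
o=get_obs(); print(o['force'],o['position'])
bar([a,b])
def crop(im,u,v,s=50): return cv2.resize(im[v-s:v+s,u-s:u+s],(500,500),interpolation=cv2.INTER_CUBIC)
cv2.imwrite('pics/g.png',crop(a,255,165)[:,:,::-1])
E
```

```text
long_seat []
bar_right [([605.0, -130.0, 220.0], 0.55), ([603.0, -112.0, 278.0], 0.18)]
bar_left [([631.0, 142.0, 206.0], 0.68)]
[-0.44417247 -0.35340622 -3.1406424 ] [ 605.2736063  -110.00022902  286.59338905]
no collar False True
```

View pics/g.png

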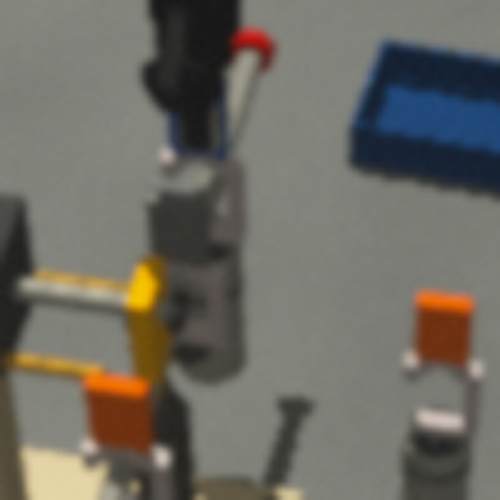

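Call:
servo_tool:
  motion:
    - {"jaw": 0, "translation": [0, 0, -2], "rot": [0, 0, 0]}
    - {"jaw": 0, "translation": [0, 0, -2], "rot": [0, 0, 0]}
    - {"jaw": 0, "translation": [0, 0, -2], "rot": [0, 0, 0]}
    - {"jaw": 0, "translation": [0, 0, -2], "rot": [0, 0, 0]}
    - {"jaw": 0, "translation": [0, 0, -2], "rot": [0, 0, 0]}
    - {"jaw": 0, "translation": [0, 0, -2], "rot": [0, 0, 0]}
    - {"jaw": 0, "translation": [0, 0, -2], "rot": [0, 0, 0]}
    - {"jaw": 0, "translation": [0, 0, -2], "rot": [0, 0, 0]}
    - {"jaw": 0, "translation": [0, 0, -2], "rot": [0, 0, 0]}
    - {"jaw": 0, "translation": [0, 0, -1], "rot": [0, 0, 0]}

```text
clock: 8.23
position: [605.5, -110.0, 266.9]
tool_rot: [3.141, -0.0, 3.05]
force: [-0.1, 0.0, -2.6]
finger_gap: 9.1
```

Call:
servo_tool:
  motion:
    - {"jaw": 0, "translation": [0, 0, -1], "rot": [0, 0, 0]}
    - {"jaw": 0, "translation": [0, 0, -1], "rot": [0, 0, 0]}
    - {"jaw": 0, "translation": [0, 0, -1], "rot": [0, 0, 0]}
    - {"jaw": 0, "translation": [0, 0, -1], "rot": [0, 0, 0]}
    - {"jaw": 0, "translation": [0, 0, -1], "rot": [0, 0, 0]}
    - {"jaw": 0, "translation": [0, 0, -1], "rot": [0, 0, 0]}
    - {"jaw": 0, "translation": [0, 0, -1], "rot": [0, 0, 0]}
    - {"jaw": 0, "translation": [0, 0, -1], "rot": [0, 0, 0]}
    - {"jaw": 0, "translation": [0, 0, -1], "rot": [0, 0, 0]}
    - {"jaw": 0, "translation": [0, 0, -1], "rot": [0, 0, 0]}

```text
clock: 9.07
position: [605.5, -109.9, 257.3]
tool_rot: [3.141, -0.0, 3.05]
force: [-0.8, 2.8, 0.2]
finger_gap: 9.6
```

```bash
python3 - <<'E'
from h import *
F=[];
for i in range(3):
    a=save('side','k.png'); F.append(get_obs()['force'])
b=save('top','k2.png')
print(np.mean(F,0).round(2)); bar([a,b],L=(636,238,215))
for q in ['long_seat','bar_right','bar_left','bar_mid']: print(q,pl('side',q),get_obs()['force'].round(2))
E
```

```text
[-1.11  0.9  -1.12]
no collar False True
long_seat [([604.0, -112.0, 215.0], 0.69)] [-1.76  0.66 -0.01]
bar_right [([605.0, -127.0, 206.0], 0.68)] [-1.54  0.81 -1.78]
bar_left [([630.0, 147.0, 218.0], 0.84), ([487.0, -414.0, 20.0], 0.74)] [-1.2   0.42 -1.52]
bar_mid [([616.0, 7.0, 216.0], 0.95)] [-2.21  0.89 -1.95]
```

Call:
servo_tool:
  motion:
    - {"jaw": 0, "translation": [-0.5, 0, -1], "rot": [0, 0, 0]}
    - {"jaw": 0, "translation": [-0.5, 0, -1], "rot": [0, 0, 0]}
    - {"jaw": 0, "translation": [-0.5, 0, -1], "rot": [0, 0, 0]}
    - {"jaw": 0, "translation": [-0.5, 0, -1], "rot": [0, 0, 0]}
    - {"jaw": 0, "translation": [0, 0, -1], "rot": [0, 0, 0]}
    - {"jaw": 0, "translation": [0, 0, -1], "rot": [0, 0, 0]}
    - {"jaw": 0, "translation": [0, 0, -1], "rot": [0, 0, 0]}
    - {"jaw": 0, "translation": [0, 0, -1], "rot": [0, 0, 0]}
    - {"jaw": 0, "translation": [0, 0, 0], "rot": [0, 0, 0]}
    - {"jaw": 0, "translation": [0, 0, 0], "rot": [0, 0, 0]}

```text
clock: 10.3
position: [603.5, -109.9, 249.2]
tool_rot: [3.141, -0.0, 3.05]
force: [-1.2, 2.3, -1.0]
finger_gap: 9.0
```

```bash
python3 - <<'E'
from h import *
F=[];
a=save('side','k.png'); F.append(get_obs()['force'])
for q in ['long_seat','bar_right','bar_left','bar_mid']: print(q,pl('side',q)); F.append(get_obs()['force'])
print(np.mean(F,0).round(2)); print(blob('side',a,'red',(636,238,220))[0])
E
```

```text
long_seat [([606.0, -112.0, 206.0], 0.94)]
bar_right [([607.0, -127.0, 202.0], 0.81)]
bar_left [([630.0, 149.0, 226.0], 0.6), ([600.0, -112.0, 242.0], 0.46)]
bar_mid [([616.0, 10.0, 214.0], 0.82)]
[-1.58  1.56 -0.28]
[208.6039177  260.98453862]
```

Call:
servo_tool:
  motion:
    - {"jaw": 0, "translation": [0, 0, -0.8], "rot": [0, 0, 0]}
    - {"jaw": 0, "translation": [0, 0, -0.8], "rot": [0, 0, 0]}
    - {"jaw": 0, "translation": [0, 0, -0.8], "rot": [0, 0, 0]}
    - {"jaw": 0, "translation": [0, 0, -0.8], "rot": [0, 0, 0]}
    - {"jaw": 0, "translation": [0, 0, -0.8], "rot": [0, 0, 0]}
    - {"jaw": 0, "translation": [0, 0, 0], "rot": [0, 0, 0]}
    - {"jaw": 0, "translation": [0, 0, 0], "rot": [0, 0, 0]}
    - {"jaw": 0, "translation": [0, 0, 0], "rot": [0, 0, 0]}
    - {"jaw": 0, "translation": [0, 0, 0], "rot": [0, 0, 0]}
    - {"jaw": 0, "translation": [0, 0, 0], "rot": [0, 0, 0]}

```text
clock: 11.38
position: [603.5, -110.1, 245.3]
tool_rot: [3.142, -0.0, 3.05]
force: [-1.7, 2.9, -0.1]
finger_gap: 9.4
```

```bash
python3 - <<'E'
from h import *
F=[];
a=save('side','k.png'); F.append(get_obs()['force'])
for q in ['long_seat','bar_right','bar_left','bar_mid']: print(q,pl('side',q)); F.append(get_obs()['force'])
print(np.mean(F,0).round(2),np.std(F,0)); print(blob('side',a,'red',(636,238,220))[0])
def crop(im,u,v,s=50): return cv2.resize(im[v-s:v+s,u-s:u+s],(500,500),interpolation=cv2.INTER_CUBIC)
cv2.imwrite('pics/l.png',crop(a,255,175)[:,:,::-1])
E
```

```text
long_seat []
bar_right [([605.0, -122.0, 195.0], 0.79), ([446.0, -8.0, 11.0], 0.46)]
bar_left [([631.0, 152.0, 232.0], 0.87), ([620.0, 10.0, 214.0], 0.53)]
bar_mid [([619.0, 9.0, 216.0], 0.96), ([479.0, -93.0, 151.0], 0.74)]
[-2.63  2.14  0.44] [0.35492535 0.83183842 0.16310248]
[208.34008393 259.40971842]
```

View pics/l.png

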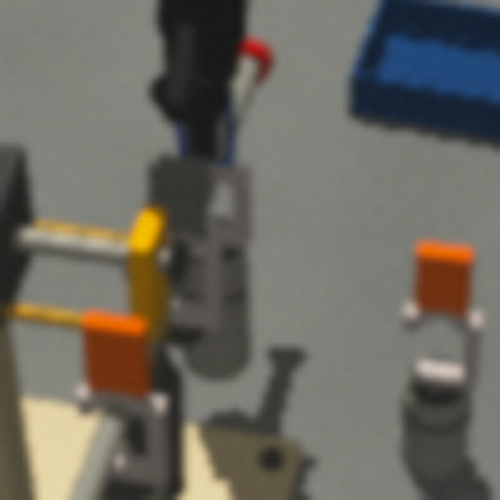

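Call:
servo_tool:
  motion:
    - {"jaw": 0, "translation": [0, 0.5, 0], "rot": [0, 0, 0]}
    - {"jaw": 0, "translation": [0, 0.5, 0], "rot": [0, 0, 0]}
    - {"jaw": 0, "translation": [0, 0.5, 0], "rot": [0, 0, 0]}
    - {"jaw": 0, "translation": [0, 0.5, 0], "rot": [0, 0, 0]}
    - {"jaw": 0, "translation": [0, 0.5, 0], "rot": [0, 0, 0]}
    - {"jaw": 0, "translation": [0, 0.5, 0], "rot": [0, 0, 0]}
    - {"jaw": 0, "translation": [0, 0, 0], "rot": [0, 0, 0]}
    - {"jaw": 0, "translation": [0, 0, 0], "rot": [0, 0, 0]}
    - {"jaw": 0, "translation": [0, 0, 0], "rot": [0, 0, 0]}
    - {"jaw": 0, "translation": [0, 0, 0], "rot": [0, 0, 0]}

```text
clock: 12.47
position: [603.8, -107.1, 245.4]
tool_rot: [3.142, 0.0, 3.05]
force: [-0.6, -0.9, -1.3]
finger_gap: 9.2
```

```bash
cat >> h.py <<'E'
def F(n=5,cam='side',Ls=(636,238,222)):
    f=[]
    for i in range(n): a=capture(cam); f.append(np.r_[get_obs()['force'],get_obs()['wrist_torque']])
    print('F',np.mean(f,0).round(2),'sd',np.std(f,0).round(2)[:3],'Lcollar',blob('side',a,'red',Ls)[0],'Rcollar',blob('side',a,'red',(598,-229,200),16)[0]); return a
E
python3 - <<'E'
from h import *
F()
for q in ['long_seat','bar_right','bar_left','bar_mid']: print(q,pl('side',q))
E
```

```text
F [-1.38 -1.54 -0.81 -0.3   0.24  0.  ] sd [0.34 0.59 0.57] Lcollar [208.16260483 259.30545393] Rcollar [255.47217314 135.15172261]
long_seat [([604.0, -111.0, 205.0], 0.79)]
bar_right [([607.0, -126.0, 196.0], 0.63)]
bar_left [([630.0, 150.0, 229.0], 0.71)]
bar_mid [([614.0, 12.0, 213.0], 0.68)]
```

Call:
servo_tool:
  motion:
    - {"jaw": 0, "translation": [-0.3, -0.3, -0.5], "rot": [0, 0, 0]}
    - {"jaw": 0, "translation": [-0.3, -0.3, -0.5], "rot": [0, 0, 0]}
    - {"jaw": 0, "translation": [-0.3, -0.3, -0.5], "rot": [0, 0, 0]}
    - {"jaw": 0, "translation": [0, 0, -0.5], "rot": [0, 0, 0]}
    - {"jaw": 0, "translation": [0, 0, 0], "rot": [0, 0, 0]}
    - {"jaw": 0, "translation": [0, 0, 0], "rot": [0, 0, 0]}
    - {"jaw": 0, "translation": [0, 0, 0], "rot": [0, 0, 0]}
    - {"jaw": 0, "translation": [0, 0, 0], "rot": [0, 0, 0]}
    - {"jaw": 0, "translation": [0, 0, 0], "rot": [0, 0, 0]}
    - {"jaw": 0, "translation": [0, 0, 0], "rot": [0, 0, 0]}

```text
clock: 13.75
position: [603.2, -107.9, 243.5]
tool_rot: [3.141, 0.001, 3.05]
force: [3.4, 3.5, 1.3]
finger_gap: 9.7
```

```bash
python3 - <<'E'
from h import *
F()
E
```

```text
F [ 4.74  2.8   0.97  0.65 -0.97  0.02] sd [0.46 0.45 0.38] Lcollar [208.06177453 258.70409377] Rcollar [255.38206415 136.08095134]
```

Call:
servo_tool:
  motion:
    - {"jaw": 0, "translation": [0.3, 0.3, 0], "rot": [0, 0, 0]}
    - {"jaw": 0, "translation": [0.4, 0.3, 0], "rot": [0, 0, 0]}
    - {"jaw": 0, "translation": [0, 0.3, 0.2], "rot": [0, 0, 0]}
    - {"jaw": 0, "translation": [0, 0, 0.2], "rot": [0, 0, 0]}
    - {"jaw": 0, "translation": [0, 0, 0], "rot": [0, 0, 0]}
    - {"jaw": 0, "translation": [0, 0, 0], "rot": [0, 0, 0]}
    - {"jaw": 0, "translation": [0, 0, 0], "rot": [0, 0, 0]}
    - {"jaw": 0, "translation": [0, 0, 0], "rot": [0, 0, 0]}
    - {"jaw": 0, "translation": [0, 0, 0], "rot": [0, 0, 0]}
    - {"jaw": 0, "translation": [0, 0, 0], "rot": [0, 0, 0]}

```text
clock: 14.83
position: [603.3, -107.4, 243.6]
tool_rot: [-3.141, -0.0, 3.05]
force: [3.4, -2.6, -0.7]
finger_gap: 9.5
```

```bash
python3 - <<'E'
from h import *
F()
E
```

```text
F [ 2.37 -2.09 -1.22 -0.51 -0.56 -0.05] sd [0.52 0.4  0.49] Lcollar [208.03156165 258.50300317] Rcollar [255.33318825 136.1336235 ]
```

Call:
servo_tool:
  motion:
    - {"jaw": 0, "translation": [0.15, -0.2, -0.2], "rot": [0, 0, 0]}
    - {"jaw": 0, "translation": [0.15, -0.2, -0.2], "rot": [0, 0, 0]}
    - {"jaw": 0, "translation": [0, 0, 0], "rot": [0, 0, 0]}
    - {"jaw": 0, "translation": [0, 0, 0], "rot": [0, 0, 0]}
    - {"jaw": 0, "translation": [0, 0, 0], "rot": [0, 0, 0]}
    - {"jaw": 0, "translation": [0, 0, 0], "rot": [0, 0, 0]}
    - {"jaw": 0, "translation": [0, 0, 0], "rot": [0, 0, 0]}
    - {"jaw": 0, "translation": [0, 0, 0], "rot": [0, 0, 0]}
    - {"jaw": 0, "translation": [0, 0, 0], "rot": [0, 0, 0]}
    - {"jaw": 0, "translation": [0, 0, 0], "rot": [0, 0, 0]}

```text
clock: 15.92
position: [603.5, -107.2, 243.3]
tool_rot: [3.141, -0.0, 3.05]
force: [-0.8, 1.1, 0.5]
finger_gap: 9.3
```

```bash
python3 - <<'E'
from h import *
F()
E
```

```text
F [-0.02  0.84  0.58  0.2   0.06 -0.01] sd [0.41 0.29 0.41] Lcollar [207.9887468 258.4398977] Rcollar [255.16785117 136.29661371]
```

Call:
servo_tool:
  motion:
    - {"jaw": 14, "translation": [0, 0, 0], "rot": [0, 0, 0]}
    - {"jaw": 16, "translation": [0, 0, 0], "rot": [0, 0, 0]}
    - {"jaw": 20, "translation": [0, 0, 0], "rot": [0, 0, 0]}
    - {"jaw": 25, "translation": [0, 0, 0], "rot": [0, 0, 0]}
    - {"jaw": 30, "translation": [0, 0, 0], "rot": [0, 0, 0]}
    - {"jaw": 34, "translation": [0, 0, 0], "rot": [0, 0, 0]}
    - {"jaw": 34, "translation": [0, 0, 0], "rot": [0, 0, 0]}
    - {"jaw": 34, "translation": [0, 0, 5], "rot": [0, 0, 0]}
    - {"jaw": 34, "translation": [0, 0, 10], "rot": [0, 0, 0]}
    - {"jaw": 34, "translation": [0, 0, 20], "rot": [0, 0, 0]}

```text
clock: 17.0
position: [602.7, -107.1, 277.2]
tool_rot: [3.141, -0.004, 3.05]
force: [0.0, 0.1, 0.9]
finger_gap: 28.9
```

Call:
servo_tool:
  motion:
    - {"jaw": 34, "translation": [0, 0, 20], "rot": [0, 0, 0]}
    - {"jaw": 34, "translation": [-10, 0, 20], "rot": [0, 0, 0]}
    - {"jaw": 40, "translation": [-20, 0, 0], "rot": [0, 0, -0.5]}
    - {"jaw": 50, "translation": [-25, 0, -10], "rot": [0, 0, -0.5]}
    - {"jaw": 50, "translation": [-25, 2, -20], "rot": [0, 0, -0.5]}
    - {"jaw": 50, "translation": [-22, 4, -20], "rot": [0, 0, -0.5]}
    - {"jaw": 50, "translation": [-17, 4, -20], "rot": [0, 0, -0.5]}
    - {"jaw": 50, "translation": [-8, 2, -10], "rot": [0, 0, -0.5]}
    - {"jaw": 50, "translation": [0, 0, 0], "rot": [0, 0, 0]}
    - {"jaw": 50, "translation": [0, 0, 0], "rot": [0, 0, 0]}

```text
clock: 17.83
position: [476.9, -95.5, 239.4]
tool_rot: [-3.141, 0.001, 2.998]
force: [0.3, 0.2, 0.4]
finger_gap: 42.6
```

```bash
python3 - <<'E'
from h import *
a=F(); b=save('top','m2.png')
for q in ['long_seat','long_grip','bar_right','bar_left','bar_mid','hung_seat','spare_seat','short_grip','short_seat']: print(q,pl('side',q))
print(get_obs()['position'])
bar([a,b],L=(636,240,232),R=(598,-219,205))
cv2.imwrite('pics/m.png',cv2.resize(a[80:300,150:350],(600,660))[:600,:,::-1])
E
```

```text
F [ 0.24  0.17 -0.11 -0.01  0.02 -0.01] sd [0.26 0.8  0.3 ] Lcollar [207.84748981 257.84927682] Rcollar [255.1474071  137.44385463]
long_seat [([608.0, -108.0, 200.0], 0.62)]
long_grip []
bar_right [([606.0, -122.0, 193.0], 0.87), ([604.0, -106.0, 199.0], 0.36)]
bar_left [([630.0, 153.0, 238.0], 0.68)]
bar_mid [([616.0, 12.0, 215.0], 0.67)]
hung_seat [([624.0, 71.0, 224.0], 0.67)]
spare_seat [([618.0, -45.0, 202.0], 0.63)]
short_grip [([477.0, -94.0, 151.0], 0.98), ([622.0, 6.0, -1.0], 0.3)]
short_seat [([478.0, -95.0, 113.0], 0.87)]
[476.6529435  -95.42904227 238.28264039]
collars [638.4 240.  250.4] [ 594.2 -214.6  187.9] err 4.1 4.1 n 95 21 31 22 len 461.0 tilt 0.1361 yaw -0.0969 mid [616.3  12.7 219.1]
```

View pics/m.png

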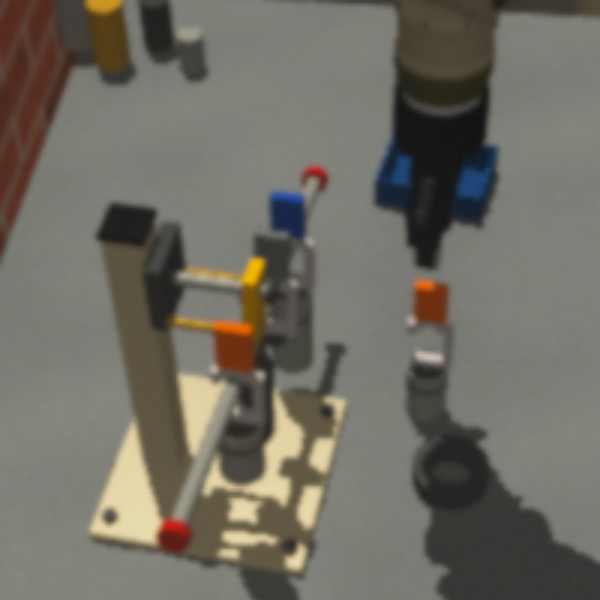

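Call:
servo_tool:
  motion:
    - {"jaw": 50, "translation": [0, 0, -15], "rot": [0, 0, 0]}
    - {"jaw": 50, "translation": [0, 0, -25], "rot": [0, 0, 0]}
    - {"jaw": 50, "translation": [0, -1, -25], "rot": [0, 0, 0]}
    - {"jaw": 50, "translation": [0, 0, -15], "rot": [0, 0, 0]}
    - {"jaw": 30, "translation": [0, 0, -1], "rot": [0, 0, 0]}
    - {"jaw": 0, "translation": [0, 0, 0], "rot": [0, 0, 0]}
    - {"jaw": 0, "translation": [0, 0, 0], "rot": [0, 0, 0]}
    - {"jaw": 0, "translation": [0, 0, 0], "rot": [0, 0, 0]}
    - {"jaw": 0, "translation": [0, 0, 0], "rot": [0, 0, 0]}
    - {"jaw": 0, "translation": [0, 0, 0], "rot": [0, 0, 0]}

```text
clock: 19.42
position: [477.2, -96.6, 158.1]
tool_rot: [-3.141, 0.001, 2.998]
force: [0.2, -0.3, -1.0]
finger_gap: 9.6
```

Call:
servo_tool:
  motion:
    - {"jaw": 0, "translation": [0, 0, 8], "rot": [0, 0, 0]}
    - {"jaw": 0, "translation": [0, 0, 20], "rot": [0, 0, 0]}
    - {"jaw": 0, "translation": [0, 0, 25], "rot": [0, 0, 0]}
    - {"jaw": 0, "translation": [0, 5, 25], "rot": [0, 0, 0.3]}
    - {"jaw": 0, "translation": [0, 15, 25], "rot": [0, 0, 0.3]}
    - {"jaw": 0, "translation": [0, 22, 20], "rot": [0, 0, 0.3]}
    - {"jaw": 0, "translation": [5, 26, 14], "rot": [0, 0, 0.3]}
    - {"jaw": 0, "translation": [8, 28, 6], "rot": [0, 0, 0.3]}
    - {"jaw": 0, "translation": [10, 28, 0], "rot": [0, 0, 0.3]}
    - {"jaw": 0, "translation": [10, 28, 0], "rot": [0, 0, 0.3]}

```text
clock: 20.25
position: [510.2, 56.8, 302.3]
tool_rot: [3.141, 0.003, 3.034]
force: [-0.2, -0.1, -1.4]
finger_gap: 9.2
```

Call:
servo_tool:
  motion:
    - {"jaw": 0, "translation": [12, 28, 0], "rot": [0, 0, 0.3]}
    - {"jaw": 0, "translation": [12, 28, 0], "rot": [0, 0, 0.3]}
    - {"jaw": 0, "translation": [12, 26, 0], "rot": [0, 0, 0]}
    - {"jaw": 0, "translation": [8, 14, 0], "rot": [0, 0, 0]}
    - {"jaw": 0, "translation": [4, 5, 0], "rot": [0, 0, 0]}
    - {"jaw": 0, "translation": [0, 0, 0], "rot": [0, 0, 0]}
    - {"jaw": 0, "translation": [0, 0, 0], "rot": [0, 0, 0]}
    - {"jaw": 0, "translation": [0, 0, 0], "rot": [0, 0, 0]}
    - {"jaw": 0, "translation": [0, 0, 0], "rot": [0, 0, 0]}
    - {"jaw": 0, "translation": [0, 0, 0], "rot": [0, 0, 0]}

```text
clock: 21.08
position: [557.4, 155.5, 300.7]
tool_rot: [-3.142, 0.0, 3.043]
force: [0.6, -1.1, -1.4]
finger_gap: 9.1
```

```bash
python3 - <<'E'
from h import *
a=F(6,Ls=(638,240,240)); 
for q in ['bar_left','short_seat']: print(q,pl('side',q))
print(get_obs()['position'],get_obs()['tool_rot'])
E
```

```text
F [ 0.21  0.17 -1.47  0.   -0.    0.01] sd [0.43 0.48 0.42] Lcollar [207.82544478 257.83098355] Rcollar None
bar_left [([630.0, 152.0, 235.0], 0.74), ([617.0, 5.0, 3.0], 0.47)]
short_seat []
[557.66278629 156.50364747 300.32382553] [ 3.14150951e+00 -1.32733985e-05  3.04470183e+00]
```

Call:
servo_tool:
  motion:
    - {"jaw": 0, "translation": [5, -0.5, 0], "rot": [0, 0, 0]}
    - {"jaw": 0, "translation": [9, -0.9, 0], "rot": [0, 0, 0]}
    - {"jaw": 0, "translation": [11, -1.0, 0], "rot": [0, 0, 0]}
    - {"jaw": 0, "translation": [11, -1.0, 0], "rot": [0, 0, 0]}
    - {"jaw": 0, "translation": [11, -1.0, 0], "rot": [0, 0, 0]}
    - {"jaw": 0, "translation": [11, -1.0, 0], "rot": [0, 0, 0]}
    - {"jaw": 0, "translation": [9, -0.8, 0], "rot": [0, 0, 0]}
    - {"jaw": 0, "translation": [4, -0.4, 0], "rot": [0, 0, 0]}
    - {"jaw": 0, "translation": [0, 0, 0], "rot": [0, 0, 0]}
    - {"jaw": 0, "translation": [0, 0, 0], "rot": [0, 0, 0]}

```text
clock: 22.32
position: [628.9, 149.9, 299.8]
tool_rot: [-3.142, -0.001, 3.045]
force: [-0.2, 0.5, -1.4]
finger_gap: 9.2
```

```bash
python3 - <<'E'
from h import *
a=F(4,Ls=(638,240,240)); 
for q in ['bar_left','short_seat','short_grip']: print(q,pl('side',q))
print(get_obs()['position'])
def crop(im,u,v,s=50): return cv2.resize(im[v-s:v+s,u-s:u+s],(500,500),interpolation=cv2.INTER_CUBIC)
cv2.imwrite('pics/n.png',crop(a,225,215)[:,:,::-1])
E
```

```text
F [ 0.1  -0.1  -1.25  0.   -0.03  0.01] sd [0.38 0.44 0.46] Lcollar [207.53575609 258.01205524] Rcollar [255.05782178 137.48019802]
bar_left [([628.0, 150.0, 233.0], 0.76)]
short_seat [([626.0, 153.0, 256.0], 0.83)]
short_grip [([627.0, 155.0, 291.0], 0.88)]
[628.42162795 150.07980697 300.65820172]
```

View pics/n.png

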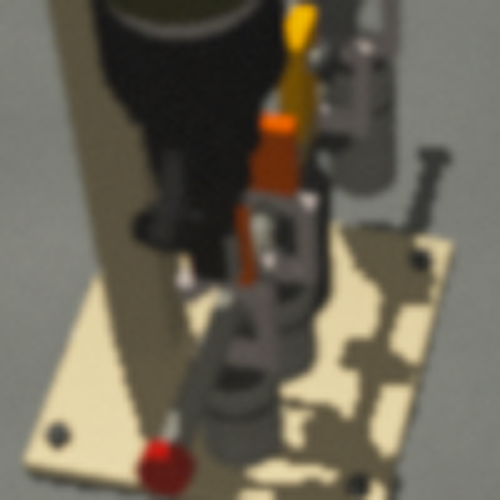

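Call:
servo_tool:
  motion:
    - {"jaw": 0, "translation": [0, 0, -2], "rot": [0, 0, 0]}
    - {"jaw": 0, "translation": [0, 0, -2], "rot": [0, 0, 0]}
    - {"jaw": 0, "translation": [0, 0, -2], "rot": [0, 0, 0]}
    - {"jaw": 0, "translation": [0, 0, -2], "rot": [0, 0, 0]}
    - {"jaw": 0, "translation": [0, 0, -2], "rot": [0, 0, 0]}
    - {"jaw": 0, "translation": [0, 0, -2], "rot": [0, 0, 0]}
    - {"jaw": 0, "translation": [0, 0, -2], "rot": [0, 0, 0]}
    - {"jaw": 0, "translation": [0, 0, -2], "rot": [0, 0, 0]}
    - {"jaw": 0, "translation": [0, 0, -1], "rot": [0, 0, 0]}
    - {"jaw": 0, "translation": [0, 0, -1], "rot": [0, 0, 0]}

```text
clock: 23.5
position: [628.7, 149.9, 282.2]
tool_rot: [3.142, -0.0, 3.045]
force: [0.9, 0.5, -1.2]
finger_gap: 9.4
```

Call:
servo_tool:
  motion:
    - {"jaw": 0, "translation": [0, 0, -1], "rot": [0, 0, 0]}
    - {"jaw": 0, "translation": [0, 0, -1], "rot": [0, 0, 0]}
    - {"jaw": 0, "translation": [0, 0, -1], "rot": [0, 0, 0]}
    - {"jaw": 0, "translation": [0, -0.3, -1], "rot": [0, 0, 0]}
    - {"jaw": 0, "translation": [0, -0.3, -1], "rot": [0, 0, 0]}
    - {"jaw": 0, "translation": [0, -0.3, -1], "rot": [0, 0, 0]}
    - {"jaw": 0, "translation": [0, -0.3, -1], "rot": [0, 0, 0]}
    - {"jaw": 0, "translation": [0, -0.3, -1], "rot": [0, 0, 0]}
    - {"jaw": 0, "translation": [0, -0.3, -1], "rot": [0, 0, 0]}
    - {"jaw": 0, "translation": [0, -0.3, -1], "rot": [0, 0, 0]}

```text
clock: 24.33
position: [628.8, 147.9, 272.3]
tool_rot: [3.141, 0.0, 3.045]
force: [-0.1, -0.1, -1.2]
finger_gap: 9.2
```

```bash
python3 - <<'E'
from h import *
a=F(5,Ls=(638,240,225)); print(pl('side','bar_left'),pl('side','bar_right'))
print(get_obs()['position'])
E
```

```text
F [ 0.56  0.4  -1.03  0.07 -0.17  0.01] sd [0.34 0.28 0.42] Lcollar [208.49379637 261.38801484] Rcollar [255.35954617 132.44033646]
[([631.0, 148.0, 227.0], 0.7)] [([606.0, -125.0, 201.0], 0.69)]
[628.74142819 147.86087421 272.40386141]
```

Call:
servo_tool:
  motion:
    - {"jaw": 0, "translation": [0, -0.3, -1], "rot": [0, 0, 0]}
    - {"jaw": 0, "translation": [0, -0.3, -1], "rot": [0, 0, 0]}
    - {"jaw": 0, "translation": [0, -0.3, -1], "rot": [0, 0, 0]}
    - {"jaw": 0, "translation": [0, -0.3, -1], "rot": [0, 0, 0]}
    - {"jaw": 0, "translation": [0, -0.3, -1], "rot": [0, 0, 0]}
    - {"jaw": 0, "translation": [0, -0.3, -1], "rot": [0, 0, 0]}
    - {"jaw": 0, "translation": [0, -0.3, -1], "rot": [0, 0, 0]}
    - {"jaw": 0, "translation": [0, -0.3, -1], "rot": [0, 0, 0]}
    - {"jaw": 0, "translation": [0, 0, 0], "rot": [0, 0, 0]}
    - {"jaw": 0, "translation": [0, 0, 0], "rot": [0, 0, 0]}

```text
clock: 25.52
position: [628.7, 145.4, 264.3]
tool_rot: [3.142, 0.0, 3.045]
force: [1.9, 0.0, -0.7]
finger_gap: 9.4
```

```bash
python3 - <<'E'
from h import *
a=F(5,Ls=(638,240,220)); print(pl('side','bar_left'),pl('side','bar_right'))
print(get_obs()['position'])
i=cv2.imread('pics/a.png')[:,:,::-1].copy(); print(blob('side',i,'red',(636,238,205))[0],blob('side',i,'red',(598,-229,226))[0])
E
```

```text
F [ 1.06  0.67 -0.38  0.12 -0.18 -0.01] sd [0.37 0.55 0.46] Lcollar [209.05041306 263.65582515] Rcollar [255.38566553 128.42889647]
[([628.0, 147.0, 221.0], 0.97), ([447.0, -10.0, 12.0], 0.23)] [([604.0, -131.0, 210.0], 0.83)]
[628.75014035 145.45952124 264.38258979]
[210.43079656 266.3891242 ] [255.50881612 123.04462037]
```

Call:
servo_tool:
  motion:
    - {"jaw": 0, "translation": [-0.2, -0.3, -1], "rot": [0, 0, 0]}
    - {"jaw": 0, "translation": [-0.2, -0.3, -1], "rot": [0, 0, 0]}
    - {"jaw": 0, "translation": [0, -0.3, -1], "rot": [0, 0, 0]}
    - {"jaw": 0, "translation": [0, -0.3, -1], "rot": [0, 0, 0]}
    - {"jaw": 0, "translation": [0, 0, 0], "rot": [0, 0, 0]}
    - {"jaw": 0, "translation": [0, 0, 0], "rot": [0, 0, 0]}
    - {"jaw": 0, "translation": [0, 0, 0], "rot": [0, 0, 0]}
    - {"jaw": 0, "translation": [0, 0, 0], "rot": [0, 0, 0]}
    - {"jaw": 0, "translation": [0, 0, 0], "rot": [0, 0, 0]}
    - {"jaw": 0, "translation": [0, 0, 0], "rot": [0, 0, 0]}

```text
clock: 26.7
position: [628.5, 144.3, 260.5]
tool_rot: [3.141, 0.001, 3.045]
force: [3.0, 1.6, 0.5]
finger_gap: 9.2
```

```bash
cat >> h.py <<'E'
def tilt(a):
    R=blob('side',a,'red',(598,-222,210),18)[0]; L=blob('side',a,'red',(638,240,222),16)[0]
    print('tilt R',R is not None and round(.136-(137.44-R[1])/75.8,4),'L',round(.136-(L[1]-257.85)/44.9,4))
E
python3 - <<'E'
from h import *
a=F(6,Ls=(638,240,220)); tilt(a)
print(get_obs()['position'])
E
```

```text
F [ 3.21  0.69  0.2   0.19 -0.71  0.01] sd [0.26 0.3  0.33] Lcollar [209.42352472 264.76375491] Rcollar [255.48127406 126.35054253]
tilt R -0.0103 L -0.018
[628.46511273 144.28134371 260.40518349]
```

Call:
servo_tool:
  motion:
    - {"jaw": 0, "translation": [0.3, 0, 0], "rot": [0, 0, 0]}
    - {"jaw": 0, "translation": [0.2, 0.1, 0], "rot": [0, 0, 0]}
    - {"jaw": 0, "translation": [0, 0, 0], "rot": [0, 0, 0]}
    - {"jaw": 0, "translation": [0, 0, 0], "rot": [0, 0, 0]}
    - {"jaw": 14, "translation": [0, 0, 0], "rot": [0, 0, 0]}
    - {"jaw": 16, "translation": [0, 0, 0], "rot": [0, 0, 0]}
    - {"jaw": 20, "translation": [0, 0, 0], "rot": [0, 0, 0]}
    - {"jaw": 25, "translation": [0, 0, 0], "rot": [0, 0, 0]}
    - {"jaw": 30, "translation": [0, 0, 0], "rot": [0, 0, 0]}
    - {"jaw": 34, "translation": [0, 0, 0], "rot": [0, 0, 0]}

```text
clock: 27.83
position: [628.6, 144.4, 260.2]
tool_rot: [3.142, -0.0, 3.045]
force: [-0.3, -0.6, -0.9]
finger_gap: 28.8
```

Call:
servo_tool:
  motion:
    - {"jaw": 34, "translation": [0, 0, 0], "rot": [0, 0, 0]}
    - {"jaw": 34, "translation": [0, 0, 0], "rot": [0, 0, 0]}
    - {"jaw": 34, "translation": [0, 0, 5], "rot": [0, 0, 0]}
    - {"jaw": 34, "translation": [0, 0, 15], "rot": [0, 0, 0]}
    - {"jaw": 34, "translation": [0, 0, 15], "rot": [0, 0, 0]}
    - {"jaw": 34, "translation": [0, 0, 15], "rot": [0, 0, 0]}
    - {"jaw": 34, "translation": [0, 0, 0], "rot": [0, 0, 0]}
    - {"jaw": 34, "translation": [0, 0, 0], "rot": [0, 0, 0]}
    - {"jaw": 34, "translation": [0, 0, 0], "rot": [0, 0, 0]}
    - {"jaw": 34, "translation": [0, 0, 0], "rot": [0, 0, 0]}

```text
clock: 28.67
position: [628.4, 144.3, 309.1]
tool_rot: [-3.141, -0.002, 3.045]
force: [0.3, -0.6, -0.6]
finger_gap: 29.0
```

```bash
python3 - <<'E'
from h import *
for i in range(4): a=F(2,Ls=(638,240,220)); tilt(a)
b=save('top','q2.png'); bar([a,b],L=(636,240,215),R=(598,-222,215))
for q in ['short_seat','long_seat','hung_seat','spare_seat','bar_mid','bar_left','bar_right']: print(q,pl('side',q))
print(get_obs()['position'],get_obs()['clock'])
E
```

```text
F [ 0.48 -0.63 -0.33  0.02  0.02  0.02] sd [0.23 0.33 0.57] Lcollar [209.03866837 263.68956466] Rcollar [255.45707997 128.31144534]
tilt R 0.0156 L 0.0059
F [-0.44  0.41 -0.25 -0.01 -0.04  0.03] sd [0.07 0.18 0.13] Lcollar [209.07519832 263.63377696] Rcollar [255.42887189 128.33996176]
tilt R 0.0159 L 0.0072
F [ 0.28 -0.22 -0.09 -0.01  0.02 -0.  ] sd [0.38 0.05 0.57] Lcollar [209.07234554 263.64541833] Rcollar [255.43591213 128.34727794]
tilt R 0.016 L 0.0069
F [-0.26 -0.16  0.26 -0.01 -0.01 -0.02] sd [0.04 0.42 0.27] Lcollar [209.08375315 263.64099496] Rcollar [255.42788829 128.34315226]
tilt R 0.016 L 0.007
no collar True False
short_seat [([630.0, 148.0, 218.0], 0.85)]
long_seat [([606.0, -114.0, 214.0], 0.97)]
hung_seat [([618.0, 67.0, 216.0], 0.89)]
spare_seat [([616.0, -54.0, 210.0], 0.68)]
bar_mid [([616.0, 7.0, 214.0], 0.85), ([619.0, 4.0, 3.0], 0.66)]
bar_left [([630.0, 148.0, 216.0], 0.93)]
bar_right [([605.0, -131.0, 210.0], 0.82)]
[628.79501546 144.33571569 310.38249781] 29.4667
```

```bash
cat >> h.py <<'E'
def model(t,off=(0,3,5),yaw=-.093,mid=(617,6)):
    ys=np.array([-np.sin(yaw),np.cos(yaw),0]); out=[]
    piv=np.array([*mid,260.])
    for s in(229,-229):
        X=piv+ys*(s*np.cos(t)+45*np.sin(t))+np.array([0,0,s*np.sin(t)-45*np.cos(t)])+off
        out.append(proj('side',X))
    return np.array(out)
E
python3 - <<'E'
from h import *
from scipy.optimize import brentq
obs={'a':266.389-123.045,'m':257.849-137.444,'now':263.641-128.343}
for off in((0,0,0),(0,3,5),(0,6,8)):
  for yaw in(-.083,-.097):
    print(off,yaw,{k:round(brentq(lambda t:(lambda m:m[0,1]-m[1,1]-d)(model(t,off,yaw)),-.3,.3),4) for k,d in obs.items()})
print(model(.012).round(1))
E
```

```text
(0, 0, 0) -0.083 {'a': -0.0638, 'm': 0.1316, 'now': 0.01}
(0, 0, 0) -0.097 {'a': -0.0675, 'm': 0.1286, 'now': 0.0066}
(0, 3, 5) -0.083 {'a': -0.058, 'm': 0.1352, 'now': 0.0149}
(0, 3, 5) -0.097 {'a': -0.0617, 'm': 0.1322, 'now': 0.0115}
(0, 6, 8) -0.083 {'a': -0.0529, 'm': 0.1388, 'now': 0.0194}
(0, 6, 8) -0.097 {'a': -0.0565, 'm': 0.1359, 'now': 0.016}
[[208.4 263.9]
 [253.8 128.5]]
```

```bash
python3 - <<'E'
from h import *
print(camera_params('side')['fx'])
a=save('side','r.png'); h=cv2.cvtColor(a,cv2.COLOR_RGB2HSV)
for u,v in((209,264),(255,128)):
    print('S');print(h[v-7:v+8,u-7:u+8,1]);print('V');print(h[v-7:v+8,u-7:u+8,2])
print(h[121:136,248:263,0])
E
```

```text
474.86692933969823
S
[[ 65  69  75  79  78  73  57  36  30  31  33  33  34  56  48]
 [ 65  67  73  84  96  96  76  59  45  39  34  31  41  63  56]
 [ 66  66  73  94 137 164 150 128 103  79  62  50  54  68  62]
 [ 68  71  84 125 185 209 204 192 171 152 135  95  75  76  67]
 [ 76  78 108 169 219 225 225 222 215 207 195 152 101  83  72]
 [ 77  93 140 199 223 227 224 227 227 226 212 184 133  97  78]
 [ 55  93 161 203 218 221 218 219 222 225 216 193 158 108  80]
 [ 26  68 147 190 203 201 203 203 207 211 208 189 164 111  80]
 [ 23  58 123 173 192 192 187 190 191 196 195 185 156 102  73]
 [ 18  45  96 148 181 188 191 183 191 188 190 172 120  65  44]
 [ 20  29  54  90 136 173 187 191 188 182 181 143  71  33  17]
 [ 16  16  25  39  75 112 138 158 166 164 146 101  45  19  14]
 [ 18  20  16  20  30  49  64  85  96  98  82  53  29  16  16]
 [ 18  16  16  16  18  20  27  33  40  38  36  24  16  14  18]
 [ 16  14  16  14  18  16  16  16  16  20  18  14  14  16  14]]
V
[[229 224 190 133 101  98 111 136 155 156 131  94  74  78  79]
 [230 227 210 164 119 112 130 152 163 155 121  82  74  81  87]
 [229
[... 2731 characters left out ...]
34 34 34 34 39 39 39 39 39]
 [38 34 34 34 38 34 38 37 34 34 34 39 34 35 34]
 [41 30 34 34 34 34 38 33 33 34 39 34 34 38 34]
 [34 34 30 34 34 34 34 34 34 35 34 41 30 34 35]
 [38 38 34 27 16 11 10 10 10 14 24 34 34 35 38]
 [34 34 34 17  6  3  2  3  3  4  6 18 30 38 30]
 [34 34 23  8  2  1  1  1  1  1  2  7 23 34 34]
 [38 39 15  4  2  1  1  1  1  1  2  5 14 34 34]
 [34 30 12  4  2  2  2  2  1  1  1  3  8 26 35]
 [34 26 10  3  4  8 10  9  5  2  1  3 10 27 34]
 [39 23  8  4  9 17 24 20 13  4  2  4 10 26 38]
 [38 30  9  7 13 24 26 26 16  5  3  6 13 33 30]
 [38 34 19 15 20 25 24 24 15  4  4 11 24 34 38]
 [34 34 26 25 25 25 26 24 14  5  8 18 30 38 34]
 [30 30 30 24 26 25 28 25 17 13 15 30 34 38 34]]
```

```bash
cat >> h.py <<'E'
from scipy.optimize import least_squares
def projs(cam,X):
    P=camera_params(cam); K=np.array([[P['fx'],0,P['cx']],[0,P['fy'],P['cy']],[0,0,1]])
    T=np.array(P['T']); c=(np.asarray(X,float)-T[:3,3])@T[:3,:3]*[1,-1,-1]
    return cv2.projectPoints(c[:,None],np.zeros(3),np.zeros(3),K,np.array(P['D'],float))[0][:,0]
def red(im,c,s=9,k=8):
    """upsampled redness patch around c; returns extents (left,right,top,bottom) at half level"""
    r=im.astype(np.float32); x=r[...,0]-np.maximum(r[...,1],r[...,2]); x=x/np.maximum(r[...,0],40)
    u,v=np.round(c).astype(int); p=x[v-s:v+s+1,u-s:u+s+1]
    n=(2*s+1)*k; q=cv2.resize(p,(n,n),interpolation=cv2.INTER_CUBIC)>0.4
    _,lab,st,_=cv2.connectedComponentsWithStats(q.astype(np.uint8)); i=lab[n//2-3*k:n//2+3*k,n//2-3*k:n//2+3*k]; i=np.bincount(i[i>0]).argmax()
    x0,y0,w,h=st[i][:4]; o=-.5+.5/k-.5/k
    return np.array([u-s+x0/k+o,u-s+(x0+w)/k+o,v-s+y0/k+o,v-s+(y0+h)/k+o])
def extents(t,yaw,mid,side):
    ys=np.array([-np.sin(yaw),np.cos(yaw),0]); xs=np.array([np.cos(yaw),np.sin(yaw),0]); z=np.array([0,0,1.])
    e=ys*np.cos(t)+z*np.sin(t); n=-ys*np.sin(t)+z*np.cos(t); piv=np.array([mid[0],mid[1],260.])
    f=np.linspace(0,2*np.pi,90); pts=[]
    for s in(223,235): pts.append(piv-45*n+e*s*side+12*(np.cos(f)[:,None]*xs+np.sin(f)[:,None]*n))
    p=projs('side',np.vstack(pts)); return np.array([p[:,0].min(),p[:,0].max(),p[:,1].min(),p[:,1].max()])
def fitt(im):
    L=red(im,blob('side',im,'red',(638,240,222),16)[0]); R=red(im,blob('side',im,'red',(598,-222,210),18)[0]+[0,1])
    # unknown: tilt, yaw, image shift (2), edge grow; the R bottom edge is hidden by the bar
    def res(p):
        t,yaw,du,dv,g=p; G=np.array([-g,g,-g,g])+[du,du,dv,dv]
        a=extents(t,yaw,(617,6),1)+G-L; b=extents(t,yaw,(617,6),-1)+G-R
        return np.r_[a,b[:3],g]
    s=least_squares(res,[0,-.09,0,0,0],x_scale=[.01,.01,1,1,1])
    print('fit tilt %.4f yaw %.4f shift %.1f %.1f grow %.2f'%tuple(s.x),'res',s.fun.round(2)); return s.x[0]
E
python3 - <<'E'
from h import *
for f in('a.png','r.png'): fitt(cv2.imread('pics/'+f)[:,:,::-1].copy())
E
```

```text
fit tilt -0.0558 yaw -0.0956 shift 0.9 0.1 grow -0.47 res [-0.01  0.01  0.04 -0.04 -0.27  0.26  0.01 -0.47]
fit tilt 0.0208 yaw -0.0970 shift 0.8 0.2 grow -0.46 res [-0.13  0.13  0.14 -0.15 -0.25  0.24  0.01 -0.46]
```

Call:
servo_tool:
  motion:
    - {"jaw": 34, "translation": [0, 0.7, -10], "rot": [0, 0, 0]}
    - {"jaw": 34, "translation": [0, 0.7, -15], "rot": [0, 0, 0]}
    - {"jaw": 34, "translation": [0, 0, -15], "rot": [0, 0, 0]}
    - {"jaw": 34, "translation": [0, 0, -6], "rot": [0, 0, 0]}
    - {"jaw": 30, "translation": [0, 0, 0], "rot": [0, 0, 0]}
    - {"jaw": 24, "translation": [0, 0, 0], "rot": [0, 0, 0]}
    - {"jaw": 18, "translation": [0, 0, 0], "rot": [0, 0, 0]}
    - {"jaw": 14, "translation": [0, 0, 0], "rot": [0, 0, 0]}
    - {"jaw": 10, "translation": [0, 0, 0], "rot": [0, 0, 0]}
    - {"jaw": 0, "translation": [0, 0, 0], "rot": [0, 0, 0]}

```text
clock: 30.35
position: [629.3, 145.6, 265.1]
tool_rot: [3.142, 0.002, 3.045]
force: [-0.1, -1.6, 1.1]
finger_gap: 9.1
```

```bash
python3 - <<'E'
from h import *
a=F(4); fitt(a); print(get_obs()['position'],get_obs()['finger_gap'])
E
```

```text
F [ 1.09 -1.2   0.56 -0.28 -0.24 -0.  ] sd [0.69 0.45 0.53] Lcollar [209.05993876 264.03316177] Rcollar [255.49460432 128.16744604]
fit tilt 0.0153 yaw -0.0974 shift 0.9 0.2 grow -0.45 res [-0.13  0.13  0.15 -0.16 -0.26  0.25  0.01 -0.45]
[629.23315394 145.49572425 264.65907903] 9.265226294860113
```

Call:
servo_tool:
  motion:
    - {"jaw": 0, "translation": [0.1, 1.5, -0.2], "rot": [0, 0, 0]}
    - {"jaw": 0, "translation": [0.2, 1.5, -0.2], "rot": [0, 0, 0]}
    - {"jaw": 0, "translation": [0.1, 1.5, -0.2], "rot": [0, 0, 0]}
    - {"jaw": 0, "translation": [0.2, 1.5, -0.2], "rot": [0, 0, 0]}
    - {"jaw": 0, "translation": [0.1, 1.5, -0.2], "rot": [0, 0, 0]}
    - {"jaw": 0, "translation": [0.2, 1.5, -0.2], "rot": [0, 0, 0]}
    - {"jaw": 0, "translation": [0.1, 1.5, -0.2], "rot": [0, 0, 0]}
    - {"jaw": 0, "translation": [0.2, 1.5, -0.2], "rot": [0, 0, 0]}
    - {"jaw": 0, "translation": [0.1, 1.5, -0.2], "rot": [0, 0, 0]}
    - {"jaw": 0, "translation": [0.2, 1.5, -0.2], "rot": [0, 0, 0]}

```text
clock: 31.38
position: [630.3, 160.9, 262.3]
tool_rot: [3.141, -0.0, 3.045]
force: [2.6, -2.3, 1.0]
finger_gap: 9.6
```

Call:
servo_tool:
  motion:
    - {"jaw": 0, "translation": [0.1, 1.5, -0.2], "rot": [0, 0, 0]}
    - {"jaw": 0, "translation": [0.2, 1.5, -0.2], "rot": [0, 0, 0]}
    - {"jaw": 0, "translation": [0.1, 1.5, -0.2], "rot": [0, 0, 0]}
    - {"jaw": 0, "translation": [0.2, 1.5, -0.2], "rot": [0, 0, 0]}
    - {"jaw": 0, "translation": [0.1, 1.0, -0.2], "rot": [0, 0, 0]}
    - {"jaw": 0, "translation": [0, -0.3, 0], "rot": [0, 0, 0]}
    - {"jaw": 0, "translation": [0, -0.3, 0], "rot": [0, 0, 0]}
    - {"jaw": 0, "translation": [0, 0, 0], "rot": [0, 0, 0]}
    - {"jaw": 0, "translation": [0, 0, 0], "rot": [0, 0, 0]}
    - {"jaw": 0, "translation": [0, 0, 0], "rot": [0, 0, 0]}

```text
clock: 32.22
position: [630.9, 167.5, 261.2]
tool_rot: [3.141, -0.0, 3.045]
force: [2.1, 1.0, -0.6]
finger_gap: 8.9
```

```bash
python3 - <<'E'
from h import *
a=F(5); fitt(a); print(get_obs()['position'],get_obs()['finger_gap'])
E
```

```text
F [ 1.81  0.73 -0.17  0.27 -0.39  0.01] sd [0.61 0.29 0.49] Lcollar [209.67286652 264.91315646] Rcollar [255.4575081  126.04591286]
fit tilt -0.0149 yaw -0.0970 shift 0.9 0.1 grow -0.48 res [-0.06  0.06  0.06 -0.06 -0.24  0.24  0.01 -0.48]
[630.80903316 167.23469528 261.27261973] 8.800544610311956
```

Call:
servo_tool:
  motion:
    - {"jaw": 0, "translation": [0.3, 0.1, 0.3], "rot": [0, 0, 0]}
    - {"jaw": 0, "translation": [0, 0, 0.3], "rot": [0, 0, 0]}
    - {"jaw": 0, "translation": [0, 0, 0], "rot": [0, 0, 0]}
    - {"jaw": 14, "translation": [0, 0, 0], "rot": [0, 0, 0]}
    - {"jaw": 16, "translation": [0, 0, 0], "rot": [0, 0, 0]}
    - {"jaw": 20, "translation": [0, 0, 0], "rot": [0, 0, 0]}
    - {"jaw": 25, "translation": [0, 0, 0], "rot": [0, 0, 0]}
    - {"jaw": 30, "translation": [0, 0, 0], "rot": [0, 0, 0]}
    - {"jaw": 34, "translation": [0, 0, 0], "rot": [0, 0, 0]}
    - {"jaw": 34, "translation": [0, 0, 0], "rot": [0, 0, 0]}

```text
clock: 33.3
position: [631.3, 167.2, 261.9]
tool_rot: [3.142, -0.0, 3.045]
force: [0.1, -0.4, 0.0]
finger_gap: 28.6
```

Call:
servo_tool:
  motion:
    - {"jaw": 34, "translation": [0, 0, 5], "rot": [0, 0, 0]}
    - {"jaw": 34, "translation": [0, 0, 12], "rot": [0, 0, 0]}
    - {"jaw": 34, "translation": [0, 0, 15], "rot": [0, 0, 0]}
    - {"jaw": 34, "translation": [0, 0, 15], "rot": [0, 0, 0]}
    - {"jaw": 34, "translation": [0, 0, 0], "rot": [0, 0, 0]}
    - {"jaw": 34, "translation": [0, 0, 0], "rot": [0, 0, 0]}
    - {"jaw": 34, "translation": [0, 0, 0], "rot": [0, 0, 0]}
    - {"jaw": 34, "translation": [0, 0, 0], "rot": [0, 0, 0]}
    - {"jaw": 34, "translation": [0, 0, 0], "rot": [0, 0, 0]}
    - {"jaw": 34, "translation": [0, 0, 0], "rot": [0, 0, 0]}

```text
clock: 34.13
position: [631.0, 167.2, 308.0]
tool_rot: [-3.141, -0.001, 3.045]
force: [-0.1, 0.3, 0.7]
finger_gap: 28.8
```

```bash
python3 - <<'E'
from h import *
for i in range(3): a=F(4); fitt(a)
z={}
for i in range(4):
    for q in ['bar_left','bar_right','short_seat','long_seat']: 
        r=place_of('side',q)
        if r: z.setdefault(q,[]).append(np.round(r[0]['location'],1))
    capture('side')
print({k:np.median(v,0) for k,v in z.items()})
E
```

```text
F [-0.21  0.07  0.07  0.01  0.01 -0.  ] sd [0.39 0.22 0.53] Lcollar [209.30898234 264.34284081] Rcollar [255.36069885 127.23802367]
fit tilt 0.0066 yaw -0.0963 shift 0.9 0.2 grow -0.45 res [ 0.02 -0.01 -0.05  0.05 -0.19  0.19 -0.   -0.45]
F [-0.01 -0.39  0.18  0.    0.01  0.02] sd [0.31 0.43 0.08] Lcollar [209.30828025 264.3456051 ] Rcollar [255.35471769 127.23616582]
fit tilt 0.0063 yaw -0.0967 shift 0.9 0.2 grow -0.47 res [-0.03  0.03 -0.03  0.03 -0.17  0.17 -0.   -0.47]
F [ 0.23 -0.18 -0.21  0.   -0.   -0.  ] sd [0.65 0.28 0.25] Lcollar [209.30052176 264.34302622] Rcollar [255.36551465 127.23779113]
fit tilt 0.0061 yaw -0.0971 shift 0.9 0.2 grow -0.49 res [-0.01  0.01 -0.01  0.01 -0.22  0.22  0.   -0.49]
{'bar_left': array([628.95, 144.25, 216.  ]), 'bar_right': array([ 605.3 , -130.75,  211.05]), 'short_seat': array([632.1 , 168.85, 215.95]), 'long_seat': array([ 604.3, -115. ,  216.7])}
```

Call:
servo_tool:
  motion:
    - {"jaw": 34, "translation": [0, 0.5, -10], "rot": [0, 0, 0]}
    - {"jaw": 34, "translation": [0, 0.4, -15], "rot": [0, 0, 0]}
    - {"jaw": 34, "translation": [0, 0, -15], "rot": [0, 0, 0]}
    - {"jaw": 34, "translation": [0, 0, -5], "rot": [0, 0, 0]}
    - {"jaw": 30, "translation": [0, 0, 0], "rot": [0, 0, 0]}
    - {"jaw": 24, "translation": [0, 0, 0], "rot": [0, 0, 0]}
    - {"jaw": 18, "translation": [0, 0, 0], "rot": [0, 0, 0]}
    - {"jaw": 14, "translation": [0, 0, 0], "rot": [0, 0, 0]}
    - {"jaw": 10, "translation": [0, 0, 0], "rot": [0, 0, 0]}
    - {"jaw": 0, "translation": [0, 0, 0], "rot": [0, 0, 0]}

```text
clock: 36.57
position: [631.8, 168.0, 264.7]
tool_rot: [3.141, 0.002, 3.045]
force: [0.0, -0.3, 0.8]
finger_gap: 9.1
```

Call:
servo_tool:
  motion:
    - {"jaw": 0, "translation": [0, 0, 0], "rot": [0, 0, 0]}
    - {"jaw": 0, "translation": [0.1, 1.5, -0.2], "rot": [0, 0, 0]}
    - {"jaw": 0, "translation": [0.2, 1.5, -0.2], "rot": [0, 0, 0]}
    - {"jaw": 0, "translation": [0.1, 1.5, -0.2], "rot": [0, 0, 0]}
    - {"jaw": 0, "translation": [0.2, 1.5, -0.2], "rot": [0, 0, 0]}
    - {"jaw": 0, "translation": [0.1, 1.5, -0.2], "rot": [0, 0, 0]}
    - {"jaw": 0, "translation": [0.2, 1.5, -0.2], "rot": [0, 0, 0]}
    - {"jaw": 0, "translation": [0.1, 1.5, -0.2], "rot": [0, 0, 0]}
    - {"jaw": 0, "translation": [0.1, 0.8, -0.2], "rot": [0, 0, 0]}
    - {"jaw": 0, "translation": [0, -0.4, 0], "rot": [0, 0, 0]}

```text
clock: 37.4
position: [632.5, 179.6, 262.3]
tool_rot: [3.141, 0.0, 3.045]
force: [3.1, 0.4, -0.1]
finger_gap: 9.0
```

Call:
servo_tool:
  motion:
    - {"jaw": 0, "translation": [0, -0.2, 0.3], "rot": [0, 0, 0]}
    - {"jaw": 0, "translation": [0, 0, 0.3], "rot": [0, 0, 0]}
    - {"jaw": 0, "translation": [0, 0, 0], "rot": [0, 0, 0]}
    - {"jaw": 0, "translation": [0, 0, 0], "rot": [0, 0, 0]}
    - {"jaw": 0, "translation": [0, 0, 0], "rot": [0, 0, 0]}
    - {"jaw": 0, "translation": [0, 0, 0], "rot": [0, 0, 0]}
    - {"jaw": 0, "translation": [0, 0, 0], "rot": [0, 0, 0]}
    - {"jaw": 0, "translation": [0, 0, 0], "rot": [0, 0, 0]}
    - {"jaw": 0, "translation": [0, 0, 0], "rot": [0, 0, 0]}
    - {"jaw": 0, "translation": [0, 0, 0], "rot": [0, 0, 0]}

```text
clock: 38.23
position: [632.2, 178.9, 262.9]
tool_rot: [3.142, -0.0, 3.045]
force: [2.1, 0.0, -0.7]
finger_gap: 8.9
```

```bash
python3 - <<'E'
from h import *
a=F(5); fitt(a); print(get_obs()['position'],get_obs()['finger_gap'])
E
```

```text
F [ 1.49  1.24 -0.15  0.28 -0.43  0.  ] sd [0.68 0.51 0.21] Lcollar [209.88568106 265.30389273] Rcollar [255.47705925 126.06268064]
fit tilt -0.0169 yaw -0.0972 shift 0.8 0.3 grow -0.55 res [ 0.01 -0.01 -0.11  0.12 -0.17  0.17 -0.01 -0.55]
[632.28096808 178.85669707 262.88216323] 9.258329306358776
```

Call:
servo_tool:
  motion:
    - {"jaw": 0, "translation": [0.2, 0, 0.2], "rot": [0, 0, 0]}
    - {"jaw": 0, "translation": [0, 0, 0], "rot": [0, 0, 0]}
    - {"jaw": 14, "translation": [0, 0, 0], "rot": [0, 0, 0]}
    - {"jaw": 16, "translation": [0, 0, 0], "rot": [0, 0, 0]}
    - {"jaw": 20, "translation": [0, 0, 0], "rot": [0, 0, 0]}
    - {"jaw": 25, "translation": [0, 0, 0], "rot": [0, 0, 0]}
    - {"jaw": 30, "translation": [0, 0, 0], "rot": [0, 0, 0]}
    - {"jaw": 34, "translation": [0, 0, 0], "rot": [0, 0, 0]}
    - {"jaw": 34, "translation": [0, 0, 0], "rot": [0, 0, 0]}
    - {"jaw": 34, "translation": [0, 0, 5], "rot": [0, 0, 0]}

```text
clock: 39.32
position: [632.1, 178.8, 267.2]
tool_rot: [-3.141, -0.002, 3.045]
force: [-0.1, 0.2, 0.1]
finger_gap: 29.1
```

Call:
servo_tool:
  motion:
    - {"jaw": 34, "translation": [0, 0, 12], "rot": [0, 0, 0]}
    - {"jaw": 34, "translation": [0, 0, 15], "rot": [0, 0, 0]}
    - {"jaw": 34, "translation": [0, 0, 18], "rot": [0, 0, 0]}
    - {"jaw": 34, "translation": [0, 0, 20], "rot": [0, 0, 0]}
    - {"jaw": 34, "translation": [-15, 0, 10], "rot": [0, 0, 0]}
    - {"jaw": 34, "translation": [-25, 0, 0], "rot": [0, 0, 0]}
    - {"jaw": 34, "translation": [-30, 0, 0], "rot": [0, 0, 0]}
    - {"jaw": 34, "translation": [-30, 0, 0], "rot": [0, 0, 0]}
    - {"jaw": 34, "translation": [-20, 0, 0], "rot": [0, 0, 0]}
    - {"jaw": 34, "translation": [-10, 0, 0], "rot": [0, 0, 0]}

```text
clock: 40.15
position: [500.1, 178.9, 344.4]
tool_rot: [3.141, 0.001, 3.045]
force: [0.5, -0.3, 0.1]
finger_gap: 29.1
```

Call:
servo_tool:
  motion:
    - {"jaw": 34, "translation": [0, 0, 0], "rot": [0, 0, 0]}
    - {"jaw": 34, "translation": [0, 0, 0], "rot": [0, 0, 0]}
    - {"jaw": 34, "translation": [0, 0, 0], "rot": [0, 0, 0]}
    - {"jaw": 34, "translation": [0, 0, 0], "rot": [0, 0, 0]}
    - {"jaw": 34, "translation": [0, 0, 0], "rot": [0, 0, 0]}
    - {"jaw": 34, "translation": [0, 0, 0], "rot": [0, 0, 0]}
    - {"jaw": 34, "translation": [0, 0, 0], "rot": [0, 0, 0]}
    - {"jaw": 34, "translation": [0, 0, 0], "rot": [0, 0, 0]}
    - {"jaw": 34, "translation": [0, 0, 0], "rot": [0, 0, 0]}
    - {"jaw": 34, "translation": [0, 0, 0], "rot": [0, 0, 0]}

```text
clock: 40.98
position: [502.6, 178.9, 343.1]
tool_rot: [3.142, -0.0, 3.045]
force: [-0.3, 0.3, 0.6]
finger_gap: 28.9
```

```bash
python3 - <<'E'
from h import *
for i in range(2): a=F(4); fitt(a)
b=save('top','s2.png'); bar([a,b],L=(638,240,216),R=(595,-222,216))
z={}
for i in range(5):
    for c in('side','top'):
      for q in ['bar_left','bar_right']: 
        r=place_of(c,q)
        if r: z.setdefault(c+q,[]).append(np.round(r[0]['location'],1))
      capture(c)
print({k:(np.median(v,0),np.std(v,0).round(1)) for k,v in z.items()})
for q in ['short_seat','long_seat','hung_seat','spare_seat','oil_mid','collar_mid','tray_mid']: print(q,pl('side',q))
cv2.imwrite('pics/s.png',cv2.resize(a[80:300,150:350],(540,594))[:,:,::-1]); print(get_obs()['clock'])
E
```

```text
F [-0.34  0.22 -0.06  0.02 -0.03 -0.01] sd [0.32 0.73 0.27] Lcollar [209.73550399 264.57630269] Rcollar NoneTraceback (most recent call last):
  File "<stdin>", line 2, in <module>
  File "h.py", line 77, in fitt
    L=red(im,blob('side',im,'red',(638,240,222),16)[0]); R=red(im,blob('side',im,'red',(598,-222,210),18)[0]+[0,1])
                                                                  ~~~~~~~~~~~~~~~~~~~~~~~~~~~~~~~~~~~~~~~~~~^~~~~~
TypeError: unsupported operand type(s) for +: 'NoneType' and 'list'
```

Call:
servo_tool:
  motion:
    - {"jaw": 34, "translation": [-15, 0, 0], "rot": [0, 0, 0]}
    - {"jaw": 34, "translation": [-25, 0, 0], "rot": [0, 0, 0]}
    - {"jaw": 34, "translation": [-25, 0, 0], "rot": [0, 0, 0]}
    - {"jaw": 34, "translation": [-25, 0, 0], "rot": [0, 0, 0]}
    - {"jaw": 34, "translation": [-15, 0, 0], "rot": [0, 0, 0]}
    - {"jaw": 34, "translation": [0, 0, 0], "rot": [0, 0, 0]}
    - {"jaw": 34, "translation": [0, 0, 0], "rot": [0, 0, 0]}
    - {"jaw": 34, "translation": [0, 0, 0], "rot": [0, 0, 0]}
    - {"jaw": 34, "translation": [0, 0, 0], "rot": [0, 0, 0]}
    - {"jaw": 34, "translation": [0, 0, 0], "rot": [0, 0, 0]}

```text
clock: 42.02
position: [398.5, 178.8, 342.8]
tool_rot: [-3.142, -0.0, 3.044]
force: [0.0, 0.7, -0.0]
finger_gap: 29.4
```

```bash
python3 - <<'E'
from h import *
for i in range(2): a=F(3); cv2.imwrite('pics/s.png',cv2.resize(a[80:300,150:350],(540,594))[:,:,::-1]); fitt(a)
b=save('top','s2.png'); bar([a,b],L=(638,240,216),R=(595,-222,216))
z={}
for i in range(5):
    for c in('side','top'):
      for q in ['bar_left','bar_right']: 
        r=place_of(c,q)
        if r: z.setdefault(c+q,[]).append(np.round(r[0]['location'],1))
      capture(c)
print({k:(np.median(v,0),np.std(v,0).round(1)) for k,v in z.items()})
for q in ['short_seat','long_seat','hung_seat','spare_seat','oil_mid','collar_mid','tray_mid']: print(q,pl('side',q))
print(get_obs()['clock'])
E
```

```text
F [-0.09 -0.13  0.12  0.    0.01 -0.01] sd [0.73 0.36 0.34] Lcollar [209.73126987 264.57704997] Rcollar [255.38107467 126.55966021]
fit tilt -0.0039 yaw -0.0965 shift 0.9 0.2 grow -0.40 res [ 0.04 -0.04  0.06 -0.07 -0.31  0.31  0.01 -0.4 ]
F [ 0.38 -0.1  -0.03 -0.01 -0.02 -0.  ] sd [0.59 0.53 0.17] Lcollar [209.73097631 264.58494855] Rcollar [255.38229456 126.55260024]
fit tilt -0.0039 yaw -0.0965 shift 0.9 0.2 grow -0.40 res [ 0.04 -0.04  0.06 -0.07 -0.31  0.31  0.01 -0.4 ]
collars [637.7 236.6 219. ] [ 593.2 -222.3  221.6] err 3.5 2.9 n 91 20 30 20 len 461.0 tilt -0.0057 yaw -0.0968 mid [615.4   7.2 220.3]
{'sidebar_left': (array([629.5, 145.5, 215.5]), array([1.3, 1.3, 0.9])), 'sidebar_right': (array([ 605. , -131. ,  213.2]), array([1.3, 1.7, 1.2])), 'topbar_left': (array([629.9, 146.1, 217.3]), array([1.5, 1.1, 0.9])), 'topbar_right': (array([ 603.9, -131.8,  215.7]), array([ 5.5, 56.9,  1.9]))}
short_seat [([634.0, 179.0, 216.0], 0.87), ([487.0, -412.0, 19.0], 0.26)]
long_seat [([603.0, -112.0, 216.0], 0.74)]
hung_seat [([620.0, 66.0, 218.0], 0.61)]
spare_seat [([616.0, -53.0, 212.0], 0.59)]
oil_mid [([470.0, 362.0, 60.0], 0.95), ([446.0, -7.0, 11.0], 0.46)]
collar_mid [([447.0, -5.0, 12.0], 0.78)]
tray_mid [([485.0, -412.0, 15.0], 0.93)]
44.2167
```

View pics/s.png

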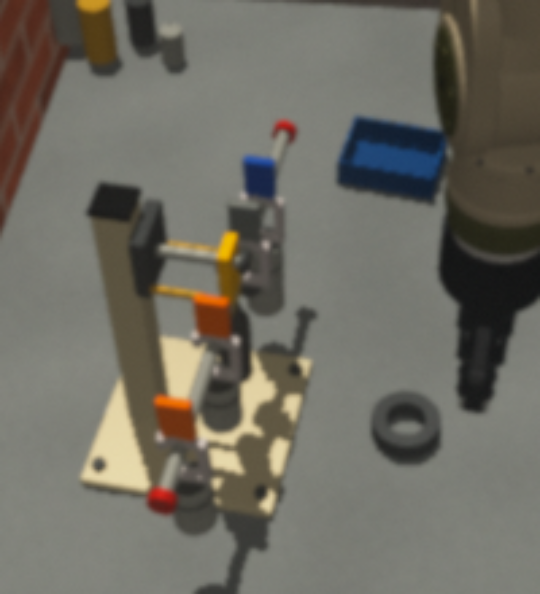

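```bash
python3 -c "
from rig import *
print(hand_in(), get_obs()['clock'])"
```

```text
the job is handed in; nothing more can be done
the job is handed in; nothing more can be done
```

The job is handed in at about 44 s of the 72 s allowed. Both sleeves hang on the bar, and by my checks it is level and still. The rig gave no verdict.

**What I did**
- I hung the long sleeve on the right, the spare hanger's side, about 120 mm from the middle. I let go once the wrist force was near zero, and the bar settled at about +0.136 rad.
- I hung the short sleeve on the left, about 139 mm from the middle. I then slid it outwards in two steps to about 173 mm to level the bar.
- Last, I backed the arm clear of the bar and the bench things.

**Last checks**
- **Tilt:** the image fit to the end collars gave −0.004 rad, in two pictures with the same result. Collar triangulation gave −0.006 rad.
- **Disagreement:** the trained networks gave about +0.006 to +0.008 rad instead. All of these are inside the ±0.012 rad limit, but the true tilt is only known to about ±0.008 rad.
- **Hangers:** all four show seated on the bar in the last picture.
- **Bench things:** the oil bottle, collar and tray read within about 6 mm of where they first were. That is close to the networks' own error, so I don't think they moved.
- **Not measured:** bar speed is not reported. The wrist force was kept small at every release and no drop or swing showed, but I can't confirm the 0.45 rad/s limit from a reading.

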